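Log and set up a specimen mixing run

ROBOT

A 6-joint arm with a two-finger parallel gripper is mounted at the origin on the work surface. World frame = base frame: x ahead of the robot, y to its left, z up, the work surface at z = 0. Lengths are in m, angles in rad, forces in N, time in s.
With the tool pointing down it reaches from about 0.35 to 0.875 m from the base axis. Payload 4.2 kg.
Tool frame: the origin (TCP) lies midway between the tips of the shut fingers; the grasp point (between the pads) lies ctrl.grip_point_offset behind it (ctrl.grip_point_offset is the distance from the TCP to the grasp point, in m); x points along the fingers, y is the direction in which the jaws open and shut, and the axes are right-handed (so a half turn about x gives the same grasp; the last joint's range is limited). The gripper opens to 87 mm and grips with 3 to 60 N. Pads are 19 mm wide; open, the fingers measure 117 mm over their backs; the gripper's body (75 mm by 190 mm) begins 51 mm behind the grasp point.
Start: joints at [1.399, 0.385, 0.008, 0, -1.194, -0.259], TCP at [0.261, 0.568, 0.195] pointing down, gripper open.
Joint ranges: [-3.14, 3.14], [-1.21, 2.06], [-1.07, 1.41], [-3.16, 2.05], [-2.99, -0.16], [-3.1, 3.1]. Speed limits (rad/s): [2.79, 2.79, 3.14, 3.14, 3.14, 3.14].

INTERFACE

Orientations are given as a unit quaternion [w, x, y, z].
In Python, from plant import telemetry, vision, ctrl gives the robot as it stands.
- The arm moves only by the tool apply_moves, never from a script. Its argument "increments" is a list of rows, each a list of 7 numbers: the shift along the world's x, y, z in mm, then the turn, a rotation vector about the world's x, y, z in degrees, then the opening, from 0 (shut) to 1 (fully open). A call has 1 to 8 rows; each row shifts and turns the pose as measured when the row begins; what a row does not reach is not made up. A row lasts 1/10 s, in which the tool goes at most 50 mm and 8.59 degrees, less where a joint would pass 70% of its speed; a pose out of reach is approached as far as the arm can. A call is refused whole if a number of a shift passes 50 or a number of a turn 8.59, either way. A call with a gripper value outside its range is refused whole. The fingers move at their own pace and stop on an object; the grip force is fixed at half the most. Time passes only in rows, so rows that do not move let the fingers close. It gives the time, the measured TCP pose, the force and the opening at its end, in the units of the state.
- telemetry.get_state(): the state, without advancing time (a new reading comes with each control period).
- vision.grab_frame(name): name is "scene" or "top" or "wrist"; returns a dict with "color" (400x640x3 uint8, red, green, blue), "range_z" (400x640 float32, m along the optical axis (not along the pixel's ray), 0 where there is no reading), "fx", "fy", "cx", "cy" (pixels), "D" ([k1, k2, p1, p2, k3] as OpenCV has them; the pictures are not rectified), "rvec" (rotation vector, rad) and "tvec" (3), from world to camera coordinates, as OpenCV has them; the wrist camera has in their place "mount" (4x4, takes a point from camera to tool coordinates, whose origin is the TCP and whose axes are the tool frame's). Camera axes: x right, y down, z forward; pixel columns grow to the right and rows downward; lengths in m; the calibration is good to about 2 mm. A picture is of the moment at which its call begins: read the wrist's pose just before it.
- ctrl.hand_in(): hands the job in, once; it reports no verdict.
The state is a dict: "clock": time; "joint_pos": joint angles; "joint_velocities": joint speeds; "tau": joint torques, N m; "tool_pos": TCP position; "orientation": TCP orientation; "force": force on the tool from outside, world axes, zero at the start; "torque": the same for the moment, N m; "width": opening from 0.0 (shut) to 1.0 (fully open).
Only numpy, scipy, OpenCV 4.12 (cv2) and the standard library are available. Lean on these libraries where they do the work, as an engineer would, in place of code of your own. Each camera call takes 0.05 s, during which the arm holds its last target.

TASK

Log the run: pick up the hand scanner, aim it squarely at the bar label on the clipboard sheet and hold it steady there for a second or two, then lay it back in its cradle the way it lay. Next turn the empty mixer carousel by its hub until its black mark points at the black arrow on the housing, and stand every specimen pot from the bench pad upright in a carousel pocket, leaving the mark on the arrow. Last, turn the timer knob until its white line meets the long black mark on its scale, and do not disturb the other things on the bench.

Things in the scene. Friction and masses are not known exactly. Their poses are not given: they have to be found in the camera images.
- scanner: hand-held label scanner: black bar-shaped body 42 mm wide (y), 36 mm high, 152 mm long (x -75 to +77 mm), grey head 46 mm wide, 39 mm high at the +x end, 200 g, balancing near its middle. Origin: centre of its underside; x forward to the head, z up. It lies in the cradle at the start; grip it across its width near the middle (fingers closing along y).
- scan_window (a point): the scanner's window, 70 mm ahead of and 13 mm above the scanner's origin. This point's x is the aiming beam: forward and 45 degrees down when level. It reads when the beam passes within 15 mm of the label centre (along this y and z), the window 40 to 130 mm (best 85) from it along the beam, and the scanner's y is parallel to the label's y (within 0.3 rad), held in the fingers and still for 1 s.
- cradle_bed (a point): centre of the top of the scanner cradle's base plate, 10 mm above the bench; the scanner's origin belongs here, its x along this x, head towards +x. Grey, fixed, 170 mm (x) by 82 mm; four corner guides rise 18 mm above the plate (x 44 to 68 mm either side of the centre), 55 mm apart across; the middle of its sides is open for fingers.
- label (a point): centre of the bar label on the run sheet, face up, 7.5 mm above the bench: black bars 26 mm long along x, side by side over 52 mm along y. A level scanner facing along this x, coming from the -x side, reads across the bars. The sheet is on a clipboard fixed flat on the bench, 160 mm (x -60 to +100 from here) by 120 mm, steel clip 12 mm high at its +x end.
- mixer: white specimen mixer housing, fixed, 280 x 280 mm, 70 mm high. Origin: centre of its underside; the carousel turns about the vertical axis through it. The arrow is in its +x +y corner, the timer knob in its -x -y corner.
- carousel (a joint): angle of the carousel about the vertical, rad, counterclockwise from above positive; 0 when its black radial mark points at the housing's arrow; limits -3.1 to 3.1. It turns stiffly (0.18 N m of friction) and stays where it is left. Set it within 0.10 rad of 0.
- hub_grip (a point): on the carousel's axis, in the hub bar, 132 mm above the bench: black bar 62 mm long (this point's x, along the carousel's mark), 16 mm wide (y), top 12 mm above this point, underside 14 mm below it (there a 30 mm round boss goes on down). Turn the carousel by gripping the bar across its width. The tops of the pocket rims are 27 mm below this point, the disc's top 52 mm.
- carousel_mark (a point): outer end of the black radial mark painted on the aluminium carousel disc (disc 226 mm across, top 80 mm above the bench), 110 mm from the axis; it lies between pocket 0 and pocket 1.
- pointer_tip (a point): tip of the fixed black arrow on the housing, 122 mm from the carousel axis, at 45 degrees between the mixer's +x and +y.
- timer (a joint): angle of the timer knob, rad, counterclockwise from above positive; 0 when its white line meets the long black mark on the scale; limits -0.3 to 2.8. It stays where it is left (0.06 N m of friction). Set it within 0.12 rad of 0.
- timer_grip (a point): on the timer knob's axis at gripping height, 102 mm above the bench, in the middle of a black grip bar 50 mm long (along this point's x), 14 mm wide (y), top 12 mm above this point, lower edge 18 mm below it where a 48 mm round skirt begins. The white line is at the -x end of the bar.
- timer_mark (a point): middle of the long black mark (6 mm wide, 20 mm long, radial) at the round timer scale, 36 mm from the knob's axis towards the mixer's +y.
- pocket0 (a point): floor centre of carousel pocket 0, 83 mm above the bench, turning with the carousel, 75 mm from its axis; round cup, 66 mm inside, 22 mm deep, its wall 3 mm thick.
- pocket1 (a point): floor centre of carousel pocket 1, 83 mm above the bench, turning with the carousel, 75 mm from its axis; round cup, 66 mm inside, 22 mm deep, its wall 3 mm thick.
- pocket2 (a point): floor centre of carousel pocket 2, 83 mm above the bench, turning with the carousel, 75 mm from its axis; round cup, 66 mm inside, 22 mm deep, its wall 3 mm thick.
- pocket3 (a point): floor centre of carousel pocket 3, 83 mm above the bench, turning with the carousel, 75 mm from its axis; round cup, 66 mm inside, 22 mm deep, its wall 3 mm thick.
- pot0: specimen pot, upright: tub 56 mm across with white lid 58 mm across, 62 mm high overall (the lid is the top 18 mm), about 120 g, most of it low down. Origin: centre of its underside. Absent in some runs. It belongs upright in any carousel pocket, one per pocket (origin within 10 mm of the pocket's point).
- pot1: specimen pot, upright: tub 56 mm across with white lid 58 mm across, 62 mm high overall (the lid is the top 18 mm), about 120 g, most of it low down. Origin: centre of its underside. Absent in some runs. It belongs upright in any carousel pocket, one per pocket (origin within 10 mm of the pocket's point).
- pot2: specimen pot, upright: tub 56 mm across with white lid 58 mm across, 62 mm high overall (the lid is the top 18 mm), about 120 g, most of it low down. Origin: centre of its underside. Absent in some runs. It belongs upright in any carousel pocket, one per pocket (origin within 10 mm of the pocket's point).
- pot3: specimen pot, upright: tub 56 mm across with white lid 58 mm across, 62 mm high overall (the lid is the top 18 mm), about 120 g, most of it low down. Origin: centre of its underside. Absent in some runs. It belongs upright in any carousel pocket, one per pocket (origin within 10 mm of the pocket's point).
- reagent: bystander: brown bottle 68 mm across, 160 mm high; leave it alone. Origin: centre of its underside.
- tissues: bystander: carton of tissues 110 x 220 x 75 mm (a tissue sticks up to 100 mm); leave it alone. Origin: centre of its underside.
- pens: bystander: pen cup 72 mm across, 100 mm high, pens to 150 mm; leave it alone. Origin: centre of its underside.

How it is judged:
On the way, in this order (a step that is already met when the one before it is completed fails the run):
1. the held scanner is aimed at the bar label and kept still for 1 s (x of label in the frame of scan_window between 0.04 and 0.13 m and y of label in the frame of scan_window between -0.015 and 0.015 m and z of label in the frame of scan_window between -0.015 and 0.015 m and angle between the y axis of scanner and the y axis of label, either way round below 0.3 rad and linear speed of scanner below 0.03 m/s and angular speed of scanner below 0.25 rad/s and contact force between the fingers and scanner above 0.5 N), for 1 s.
2. the scanner lies in its cradle again, released (distance between scanner and cradle_bed below 0.015 m and angle between the x axis of scanner and the x axis of cradle_bed, either way round below 0.15 rad and x of scan_window in the frame of cradle_bed above 0.03 m and angle between scanner's own z axis and vertical below 0.1 rad and linear speed of scanner below 0.03 m/s and contact force between the fingers and scanner below 0.1 N), for 0.2 s.
3. the carousel's mark points at the arrow (within 0.10 rad), the hub released (value of joint carousel between -0.1 and 0.1 rad and contact force between the fingers and anything else below 0.1 N), for 0.2 s.
4. every pot stands in a pocket, released, the mark still at the arrow ((distance between pot0 and pocket0 below 0.01 m or distance between pot0 and pocket1 below 0.01 m or distance between pot0 and pocket2 below 0.01 m or distance between pot0 and pocket3 below 0.01 m) and angle between each of pot0, pot1, pot2, pot3's own z axis and vertical below 0.1 rad and linear speed of each of pot0, pot1, pot2, pot3 below 0.03 m/s and contact force between the fingers and pot0 below 0.1 N and (distance between pot1 and pocket0 below 0.01 m or distance between pot1 and pocket1 below 0.01 m or distance between pot1 and pocket2 below 0.01 m or distance between pot1 and pocket3 below 0.01 m) and contact force between the fingers and pot1 below 0.1 N and (distance between pot2 and pocket0 below 0.01 m or distance between pot2 and pocket1 below 0.01 m or distance between pot2 and pocket2 below 0.01 m or distance between pot2 and pocket3 below 0.01 m) and contact force between the fingers and pot2 below 0.1 N and (distance between pot3 and pocket0 below 0.01 m or distance between pot3 and pocket1 below 0.01 m or distance between pot3 and pocket2 below 0.01 m or distance between pot3 and pocket3 below 0.01 m) and contact force between the fingers and pot3 below 0.1 N and value of joint carousel between -0.1 and 0.1 rad), for 0.2 s.
5. the timer's white line meets the long mark (within 0.12 rad), the knob released (value of joint timer between -0.12 and 0.12 rad and contact force between the fingers and anything else below 0.1 N), for 0.2 s.
At the end, for the whole second after the job is handed in: Scanner back in its cradle (within 15 mm, 0.15 rad, head towards +x); carousel within 0.10 rad of the arrow; every present pot upright in a pocket (within 10 mm); timer within 0.12 rad of its long mark; all released and at rest (all of step 2 and all of step 4 and value of joint timer between -0.12 and 0.12 rad); the robot touches nothing.
It fails at once if the brown bottle is moved more than 30 mm (distance of reagent from where it was at the start of the episode above 0.03 m).
It fails at once if the tissue carton is moved more than 30 mm (distance of tissues from where it was at the start of the episode above 0.03 m).
It fails at once if the pen cup is moved more than 30 mm (distance of pens from where it was at the start of the episode above 0.03 m).
Of pot0, pot1, pot2, pot3 only 2 to 4 are there at a start; the rules pass over those that are not, and their reading is None.
At some moment in a run one of pot0, pot1, pot2, pot3 may be knocked a few centimetres aside while the robot is not near it.
It also fails if it takes over 210 s, if anything falls off the work surface, if the arm or the gripper's body presses on something with over 40 N, if the wrist force passes 120 N, or if a joint passes its speed limit or range.

## Working session

There is one attempt and no reset: what is moved stays moved. The work goes in short steps, Python scripts to look and compute and a tool call to move; the robot and the scene stay as the last step left them, time stands still between calls to the robot, and variables do not carry over. Pictures are saved under pics/ and viewed, and the job is handed in when it is done.

Besides the shell and the picture viewer there is one more tool, called after "Request:" by a JSON object that holds its "method" and its "body", one argument or row to a line. apply_moves: Moves the arm, as the interface text tells. Its arguments: {"type":"object","properties":{"increments":{"type":"array","items":{"type":"array","items":{"type":"number"}}}},"required":["increments"]}

```bash
ls; mkdir -p pics; python3 - <<'E'
from plant import telemetry, vision, ctrl
import cv2
print(telemetry.get_state(), ctrl.grip_point_offset)
for n in ["scene","top","wrist"]:
    f=vision.grab_frame(n)
    cv2.imwrite(f"pics/{n}0.png",f["color"][:,:,::-1])
    print(n,{k:v for k,v in f.items() if k not in("color","range_z")})
E
```

```text
pics
{'clock': 0.0, 'joint_pos': array([ 1.39861875e+00,  3.85562192e-01,  6.64795619e-03, -5.14412152e-04,
       -1.19398081e+00, -2.58624721e-01]), 'joint_velocities': array([ 4.20913425e-05, -3.98435939e-04,  8.70389894e-04, -1.18848617e-03,
        5.95748310e-04,  8.50021333e-04]), 'tau': array([ 4.14316137e-04, -3.90662885e+01,  1.87404549e+01,  4.21984971e+00,
        1.09153159e-02, -1.97410436e-04]), 'tool_pos': array([0.26069307, 0.56732152, 0.19416263]), 'orientation': array([ 0.15045337, -0.69061449,  0.15195061,  0.69088814]), 'force': array([-0.21482619,  0.92638251,  0.08435064]), 'torque': array([-0.03024246,  0.00532476,  0.06576749]), 'width': 1.0024186580848695} 0.0187
scene {'fx': 436.05315504884425, 'fy': 436.05315504884425, 'cx': 322.062204412949, 'cy': 202.7828735147308, 'D': array([-0.02259911,  0.        ,  0.        ,  0.        ,  0.        ]), 'rvec': array([ 1.38038901,  2.39488865, -0.71329752]), 'tvec': array([ 0.2391729 , -0.3796883 ,  1.66843999])}
top {'fx': 373.09634337279044, 'fy': 373.09634337279044, 'cx': 315.667543579446, 'cy': 206.10833603609876, 'D': array([-0.0826379,  0.       ,  0.       ,  0.       ,  0.       ]), 'rvec': array([ 2.09619108, -2.14478423,  0.21940712]), 'tvec': array([0.03311234, 0.60227895, 1.17097708])}
wrist {'fx': 292.72515144857294, 'fy': 292.72515144857294, 'cx': 320.20033394502457, 'cy': 207.91363467158246, 'D': array([-0.05425947,  0.        ,  0.        ,  0.        ,  0.        ]), 'mount': array([[-6.96334822e-04, -2.86784002e-01,  9.57995016e-01,
        -1.89361734e-01],
       [ 9.99999674e-01,  1.91182425e-04,  7.84098710e-04,
        -8.95858801e-04],
       [-4.08018777e-04,  9.57995250e-01,  2.86783776e-01,
        -7.85888414e-02],
       [ 0.00000000e+00,  0.00000000e+00,  0.00000000e+00,
         1.00000000e+00]])}
```

View pics/scene0.png

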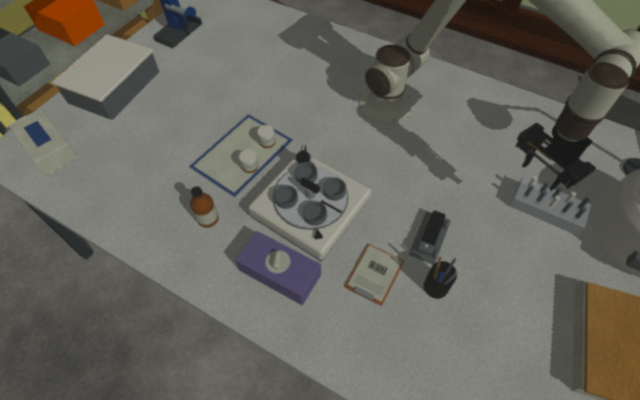

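View pics/top0.png

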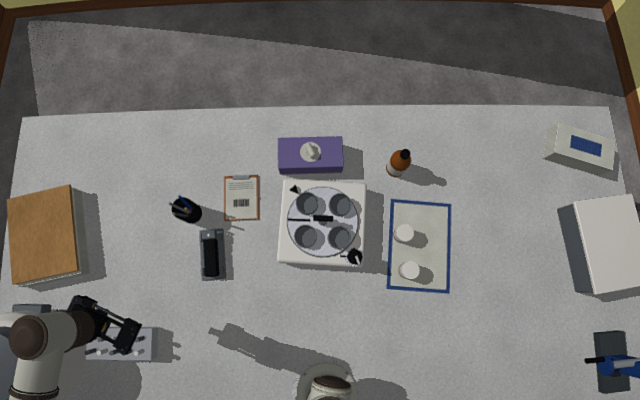

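View pics/wrist0.png

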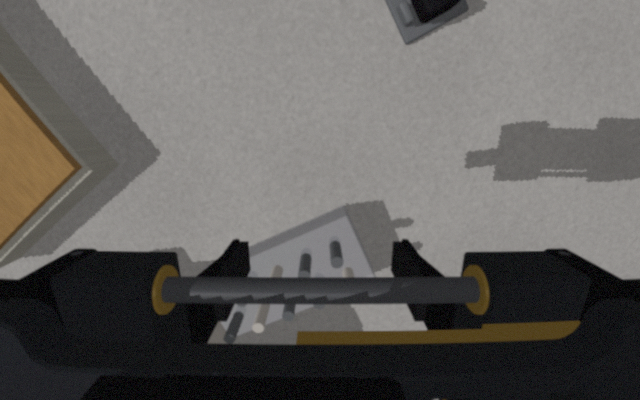

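```bash
cat > h.py <<'E'
import numpy as np, cv2
from scipy.spatial.transform import Rotation as R
from plant import telemetry, vision, ctrl
def grab(n):
    s=telemetry.get_state(); f=vision.grab_frame(n)
    K=np.array([[f["fx"],0,f["cx"]],[0,f["fy"],f["cy"]],[0,0,1]]); f["K"]=K
    if n=="wrist":
        q=s["orientation"]; T=np.eye(4); T[:3,:3]=R.from_quat([q[1],q[2],q[3],q[0]]).as_matrix(); T[:3,3]=s["tool_pos"]
        f["cw"]=T@f["mount"]
    else:
        M=np.eye(4); M[:3,:3]=cv2.Rodrigues(f["rvec"])[0]; M[:3,3]=f["tvec"]; f["cw"]=np.linalg.inv(M)
    return f
def rays(f,uv):
    uv=np.asarray(uv,float).reshape(-1,1,2)
    p=cv2.undistortPoints(uv,f["K"],f["D"])[:,0]
    d=np.c_[p,np.ones(len(p))]
    return f["cw"][:3,3], d@f["cw"][:3,:3].T
def onplane(f,uv,z):
    o,d=rays(f,uv); t=(z-o[2])/d[:,2]
    return o+d*t[:,None]
def bydepth(f,uv):
    o,d=rays(f,uv); uv=np.asarray(uv).reshape(-1,2).astype(int)
    return o+d*f["range_z"][uv[:,1],uv[:,0]][:,None]
def cloud(f):
    h,w=f["range_z"].shape; u,v=np.meshgrid(np.arange(w),np.arange(h))
    o,d=rays(f,np.c_[u.ravel(),v.ravel()].astype(float))
    P=o+d*f["range_z"].reshape(-1,1); P[f["range_z"].ravel()==0]=np.nan
    return P.reshape(h,w,3)
def proj(f,P):
    M=np.linalg.inv(f["cw"]); return cv2.projectPoints(np.asarray(P,float).reshape(-1,3),cv2.Rodrigues(M[:3,:3])[0],M[:3,3],f["K"],f["D"])[0][:,0]
def tri(fs,uvs):
    A=np.zeros((3,3));b=np.zeros(3)
    for f,uv in zip(fs,uvs):
        o,d=rays(f,uv); d=d[0]/np.linalg.norm(d[0]); Q=np.eye(3)-np.outer(d,d); A+=Q;b+=Q@o
    return np.linalg.solve(A,b)
def crop(f,x0,y0,x1,y1,name,s):
    cv2.imwrite(name,cv2.resize(f["color"][y0:y1,x0:x1,::-1],None,fx=s,fy=s,interpolation=cv2.INTER_CUBIC))
E
python3 - <<'E'
from h import *
f=grab("top"); crop(f,160,120,480,310,"pics/topc.png",2.5)
g=grab("scene"); crop(g,180,110,470,310,"pics/scc.png",2.7)
P=cloud(f)
for n,uv in dict(pen=(186,208),scan=(211,258),cradle=(211,275),clipb=(242,212),mix=(285,258),hub=(322,218),pot=(404,233),pot2=(409,270),knob=(354,257),tis=(290,150),pad=(430,250),tab=(460,330)).items(): print(n,bydepth(f,uv).round(3))
for n,uv in dict(pot=(249,157),pot2=(265,132)).items(): print(n,bydepth(g,uv).round(3))
E
```

```text
pen [[0.589 0.421 0.144]]
scan [[0.441 0.366 0.043]]
cradle [[0.386 0.365 0.042]]
clipb [[0.598 0.272 0.009]]
mix [[0.435 0.121 0.068]]
hub [[0.549 0.002 0.141]]
pot [[ 0.506 -0.267  0.063]]
pot2 [[ 0.386 -0.275  0.065]]
knob [[ 0.43  -0.094  0.114]]
tis [[0.794 0.101 0.076]]
pad [[ 0.453 -0.369 -0.002]]
tab [[ 0.185 -0.45   0.003]]
pot [[ 0.511 -0.261  0.059]]
pot2 [[ 0.395 -0.275  0.064]]
```

View pics/topc.png

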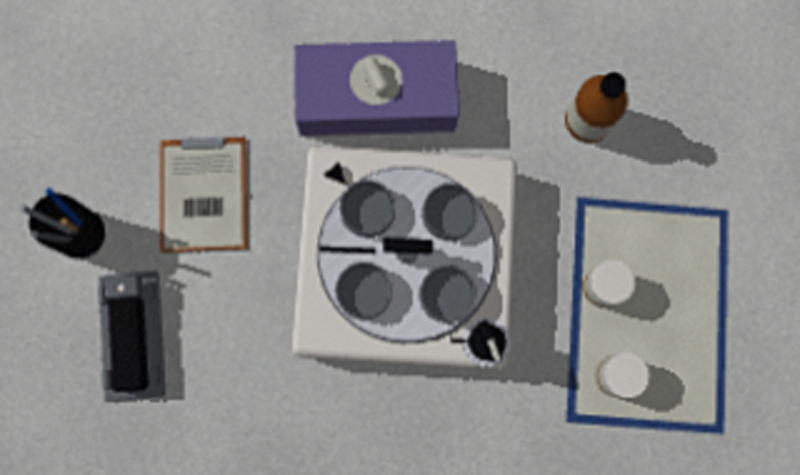

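View pics/scc.png

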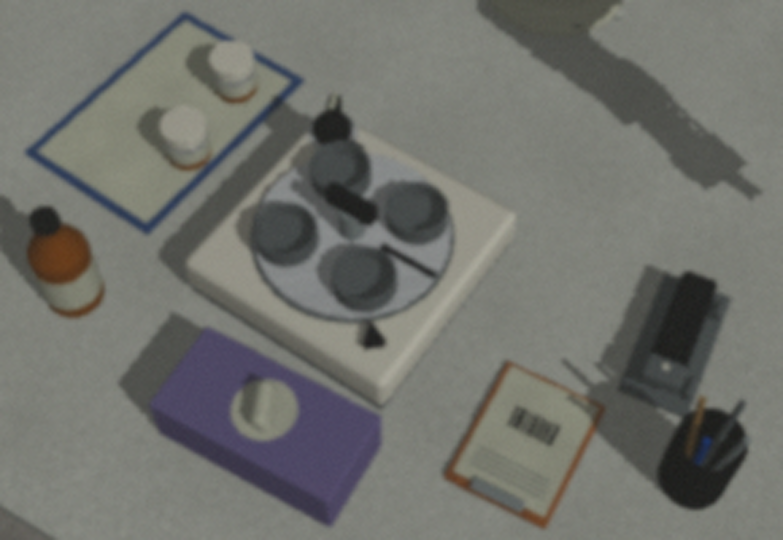

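```bash
python3 - <<'E'
from h import *
s=telemetry.get_state();q=s["orientation"];print(R.from_quat([q[1],q[2],q[3],q[0]]).as_matrix().round(3))
f=grab("top")
# rough yaw of clipboard/mixer/cradle by hand-picked edges
def ed(a,b,z):
    p=onplane(f,[(160+a[0]/2.5,120+a[1]/2.5),(160+b[0]/2.5,120+b[1]/2.5)],z); d=p[1]-p[0]; print(p.round(3).tolist(),np.degrees(np.arctan2(d[1],d[0])).round(1))
ed((161,251),(162,140),.005)
ed((248,249),(247,137),.005)
ed((184,207),(223,207),.0075)
ed((295,355),(309,150),.07)
ed((500,362),(514,158),.07)
ed((107,400),(100,274),.01);ed((164,397),(157,272),.01)
ed((130,391),(126,297),.046)
for u,z in (((203,207),.0075),((126,344),.046),((408,246),.144),((487,342),.114),((611,283),.062),((625,375),.062)): ed(u,(0,0),z)
E
```

```text
[[-0.    -0.418 -0.909]
 [-0.001 -0.909  0.418]
 [-1.     0.001 -0.   ]]
[[0.571, 0.333, 0.005], [0.729, 0.336, 0.005]] 1.0
[[0.571, 0.213, 0.005], [0.731, 0.216, 0.005]] 0.9
[[0.631, 0.302, 0.008], [0.63, 0.248, 0.008]] -91.3
[[0.422, 0.144, 0.07], [0.692, 0.124, 0.07]] -4.2
[[0.407, -0.117, 0.07], [0.675, -0.148, 0.07]] -6.6
[[0.37, 0.401, 0.01], [0.54, 0.416, 0.01]] 5.0
[[0.373, 0.324, 0.01], [0.541, 0.337, 0.01]] 4.4
[[0.381, 0.36, 0.046], [0.503, 0.369, 0.046]] 3.9
[[0.631, 0.276, 0.008], [0.949, 0.583, 0.008]] 44.0
[[0.442, 0.367, 0.046], [0.931, 0.566, 0.046]] 22.2
[[0.547, -0.002, 0.144], [0.885, 0.523, 0.144]] 57.3
[[0.43, -0.097, 0.114], [0.899, 0.537, 0.114]] 53.5
[[0.506, -0.268, 0.062], [0.923, 0.559, 0.062]] 63.2
[[0.386, -0.279, 0.062], [0.923, 0.559, 0.062]] 57.3
```

Request:
{"method": "apply_moves", "body": {
  "increments": [
    [20, -40, 0, 0, 0, 5.9, 1],
    [20, -40, 0, 0, 0, 5.9, 1],
    [20, -40, 0, 0, 0, 5.9, 1],
    [20, -40, 0, 0, 0, 5.9, 1],
    [20, -40, 0, 0, 0, 5.9, 1],
    [0, 0, 0, 0, 0, 0, 1]
  ]
}}

```text
clock: 0.9
tool_pos: [0.3618, 0.3613, 0.1931]
orientation: [-0.04, -0.706, -0.038, 0.706]
force: [0.1, -0.3, -0.6]
width: 1.001
```

```bash
cat >> h.py <<'E'
def st():
    s=telemetry.get_state();q=s["orientation"];M=R.from_quat([q[1],q[2],q[3],q[0]]).as_matrix()
    print("t",round(s["clock"],2),"tcp",(s["tool_pos"]*1000).round(1),"yaw(y)",np.degrees(np.arctan2(M[1,1],M[0,1])).round(2),"toolx",M[:,0].round(4),"w",round(s["width"],3),"F",s["force"].round(1),"j",s["joint_pos"].round(2))
    return s
E
python3 - <<'E'
from h import *
st(); f=grab("wrist"); cv2.imwrite("pics/w1.png",f["color"][:,:,::-1])
E
```

```text
t 0.9 tcp [361.8 361.3 193.1] yaw(y) -83.7 toolx [-2.0e-04 -1.9e-03 -1.0e+00] w 1.001 F [ 0.1 -0.3 -0.6] j [ 1.1   0.19 -0.27  0.   -1.11  0.58]
```

View pics/w1.png

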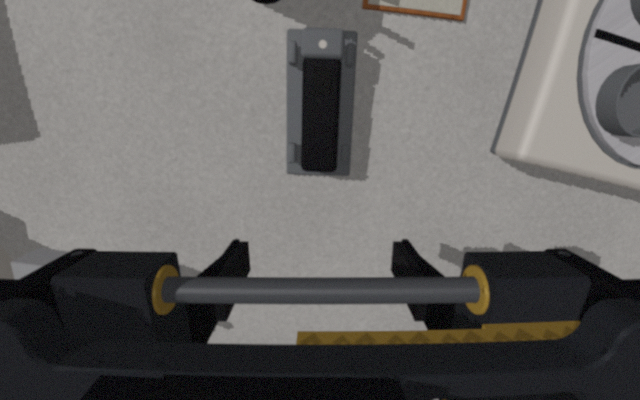

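```bash
python3 - <<'E'
from h import *
f=grab("wrist"); P=cloud(f); 
# body top via depth cloud region
w=P[25:180,285:360].reshape(-1,3); c=f["color"][25:180,285:360].reshape(-1,3).max(1)
b=w[(c<45)&(w[:,2]>.035)&(w[:,2]<.06)]
print(len(b),np.median(b[:,2]), b.min(0),b.max(0))
r=cv2.minAreaRect((b[:,:2]*1000).astype(np.float32)); print("black body",r)
h=w[(w[:,2]>.03)&(w[:,2]<.06)]; r=cv2.minAreaRect((h[:,:2]*1000).astype(np.float32)); print("all high",r, np.median(h[:,2]))
pl=w[(w[:,2]>.006)&(w[:,2]<.016)]; print("plate",cv2.minAreaRect((pl[:,:2]*1000).astype(np.float32)),np.median(pl[:,2]))
# axis by PCA of black
q=b[:,:2]-b[:,:2].mean(0);u,s,v=np.linalg.svd(q,full_matrices=False);print(b.mean(0),np.degrees(np.arctan2(*v[0][::-1])))
t=P[200:230,40:200].reshape(-1,3); print("bench",np.nanmedian(t[:,2]))
E
```

```text
4071 0.04582096366260313 [0.38298392 0.34632303 0.03634965] [0.50577423 0.39545859 0.0505769 ]
black body ((443.926025390625, 370.64117431640625), (121.6841049194336, 41.15415954589844), 4.374772071838379)
all high ((459.5610656738281, 365.4497375488281), (151.9275665283203, 55.34475326538086), 5.874963760375977) 0.04615295765647834
plate ((457.589599609375, 371.8387451171875), (169.27322387695312, 81.32777404785156), 4.78441858291626) 0.00978396220084854
[0.44683538 0.37091685 0.0457686 ] -175.35964881097496
bench -0.0002826331554127981
```

Request:
{"method": "apply_moves", "body": {
  "increments": [
    [32, 3, -30, 0, 0, -0.6, 1],
    [32, 3, -30, 0, 0, -0.6, 1],
    [32, 3, -30, 0, 0, -0.6, 1],
    [0, 0, -20, 0, 0, 0, 1],
    [0, 0, 0, 0, 0, 0, 1]
  ]
}}

```text
clock: 1.5
tool_pos: [0.4603, 0.382, 0.0809]
orientation: [0.027, 0.709, 0.032, -0.704]
force: [-0.9, 0.2, 0.3]
width: 1.003
```

```bash
python3 - <<'E'
from h import *
st()
E
```

```text
t 1.5 tcp [460.3 382.   80.9] yaw(y) -85.23 toolx [ 0.0057  0.0077 -1.    ] w 1.003 F [-0.9  0.2  0.3] j [ 0.96  0.44 -0.22  0.   -0.9   0.69]
```

Request:
{"method": "apply_moves", "body": {
  "increments": [
    [-2, -10, -20, -0.4, 0.3, -0.2, 1],
    [0, 0, -20, 0, 0, 0, 1],
    [0, 0, 0, 0, 0, 0, 1]
  ]
}}

```text
clock: 1.8
tool_pos: [0.4583, 0.3765, 0.0419]
orientation: [0.029, 0.708, 0.031, -0.705]
force: [0.3, -0.0, -0.4]
width: 1.002
```

```bash
python3 - <<'E'
from h import *
st()
E
```

```text
t 1.8 tcp [458.3 376.5  41.9] yaw(y) -85.18 toolx [ 0.0035  0.0029 -1.    ] w 1.002 F [ 0.3 -0.  -0.4] j [ 0.96  0.48 -0.27  0.   -0.82  0.69]
```

Request:
{"method": "apply_moves", "body": {
  "increments": [
    [0, -5, -12, -0.2, 0.2, -0.3, 1],
    [0, 0, -12, 0, 0, 0, 1],
    [0, 0, 0, 0, 0, 0, 1]
  ]
}}

```text
clock: 2.1
tool_pos: [0.4589, 0.3748, 0.0199]
orientation: [0.028, 0.708, 0.03, -0.705]
force: [0.3, -0.0, -0.5]
width: 1.001
```

```bash
python3 - <<'E'
from h import *
st(); f=grab("wrist"); cv2.imwrite("pics/w2.png",f["color"][:,:,::-1])
E
```

```text
t 2.1 tcp [458.9 374.8  19.9] yaw(y) -85.32 toolx [ 0.004   0.0038 -1.    ] w 1.001 F [ 0.3 -0.  -0.5] j [ 0.96  0.51 -0.29  0.   -0.77  0.69]
```

View pics/w2.png

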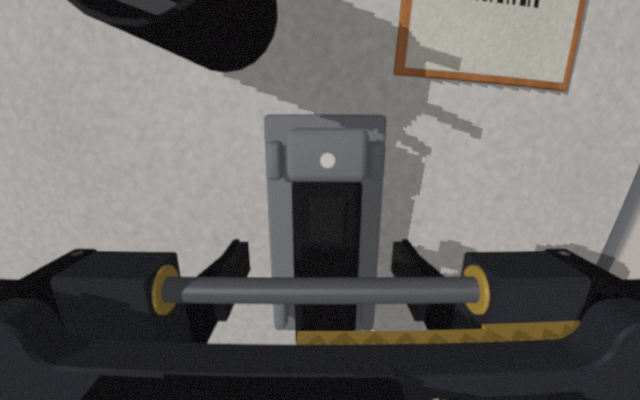

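Request:
{"method": "apply_moves", "body": {
  "increments": [
    [0, -4, -2, -0.2, 0.2, 0, 1],
    [0, 0, 0, 0, 0, 0, 0],
    [0, 0, 0, 0, 0, 0, 0],
    [0, 0, 0, 0, 0, 0, 0],
    [0, 0, 0, 0, 0, 0, 0],
    [0, 0, 0, 0, 0, 0, 0],
    [0, 0, 0, 0, 0, 0, 0]
  ]
}}

```text
clock: 2.85
tool_pos: [0.4606, 0.3721, 0.0211]
orientation: [0.027, 0.708, 0.031, -0.705]
force: [-0.0, 0.3, -0.1]
width: 0.54
```

```bash
python3 - <<'E'
from h import *
st()
E
```

```text
t 2.85 tcp [460.6 372.1  21.1] yaw(y) -85.3 toolx [ 0.0044  0.0045 -1.    ] w 0.54 F [-0.   0.3 -0.1] j [ 0.95  0.5  -0.29  0.   -0.77  0.7 ]
```

Request:
{"method": "apply_moves", "body": {
  "increments": [
    [0, 0, 0, 0, 0, 0, 0],
    [0, 0, 0, 0, 0, 0, 0],
    [0, 0, 0, 0, 0, 0, 0]
  ]
}}

```text
clock: 3.15
tool_pos: [0.4606, 0.3721, 0.0211]
orientation: [0.027, 0.708, 0.031, -0.705]
force: [0.2, 0.4, -0.8]
width: 0.264
```

```bash
python3 - <<'E'
from h import *
st(); st()
E
```

```text
t 3.15 tcp [460.6 372.1  21.1] yaw(y) -85.3 toolx [ 0.0044  0.0045 -1.    ] w 0.264 F [ 0.2  0.4 -0.8] j [ 0.95  0.5  -0.29  0.   -0.77  0.7 ]
t 3.15 tcp [460.6 372.1  21.1] yaw(y) -85.3 toolx [ 0.0044  0.0045 -1.    ] w 0.264 F [ 0.2  0.4 -0.8] j [ 0.95  0.5  -0.29  0.   -0.77  0.7 ]
```

Request:
{"method": "apply_moves", "body": {
  "increments": [
    [0, 0, 0, 0, 0, 0, 0],
    [0, 0, 0, 0, 0, 0, 0]
  ]
}}

```text
clock: 3.35
tool_pos: [0.4606, 0.3721, 0.021]
orientation: [0.028, 0.708, 0.031, -0.705]
force: [0.5, -0.3, 0.2]
width: 0.08
```

```bash
python3 - <<'E'
from h import *
st(); f=grab("wrist"); cv2.imwrite("pics/w3.png",f["color"][:,:,::-1])
E
```

```text
t 3.35 tcp [460.6 372.1  21. ] yaw(y) -85.3 toolx [ 0.0043  0.0044 -1.    ] w 0.08 F [ 0.5 -0.3  0.2] j [ 0.95  0.5  -0.29  0.   -0.77  0.7 ]
```

View pics/w3.png

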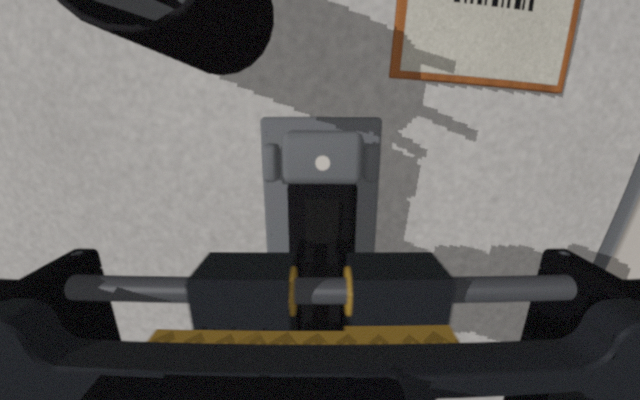

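```bash
python3 - <<'E'
from h import *
f=grab("wrist"); M=np.linalg.inv(f["mount"])
for p in [(0,0,0),(0,.0435,0),(0,-.0435,0),(-.0187,0,0),(-.0187,.0435,0),(-.07,0,0),(-.07,.095,0),(-.0187,.01,0)]:
    c=M@np.array([*p,1]); print(p,(f["K"]@c[:3]/c[2])[:2].round(0),c[2].round(3))
r=f["range_z"]; print(r[260:320:10,[85,240,293,320,350,400,560]].round(3))
g=grab("scene"); crop(g,380,190,500,310,"pics/s3.png",5)
g=grab("top"); crop(g,160,180,260,300,"pics/t3.png",5)
E
```

```text
(0, 0, 0) [321. 239.] 0.204
(0, 0.0435, 0) [384. 239.] 0.204
(0, -0.0435, 0) [259. 239.] 0.204
(-0.0187, 0, 0) [321. 250.] 0.186
(-0.0187, 0.0435, 0) [390. 250.] 0.186
(-0.07, 0, 0) [322. 296.] 0.137
(-0.07, 0.095, 0) [525. 296.] 0.137
(-0.0187, 0.01, 0) [337. 250.] 0.186
[[0.095 0.089 0.09  0.182 0.09  0.089 0.093]
 [0.093 0.083 0.084 0.184 0.083 0.084 0.093]
 [0.087 0.079 0.078 0.088 0.078 0.078 0.086]
 [0.    0.079 0.078 0.087 0.077 0.078 0.084]
 [0.094 0.079 0.079 0.086 0.079 0.08  0.091]
 [0.095 0.08  0.08  0.192 0.08  0.079 0.091]]
```

View pics/s3.png

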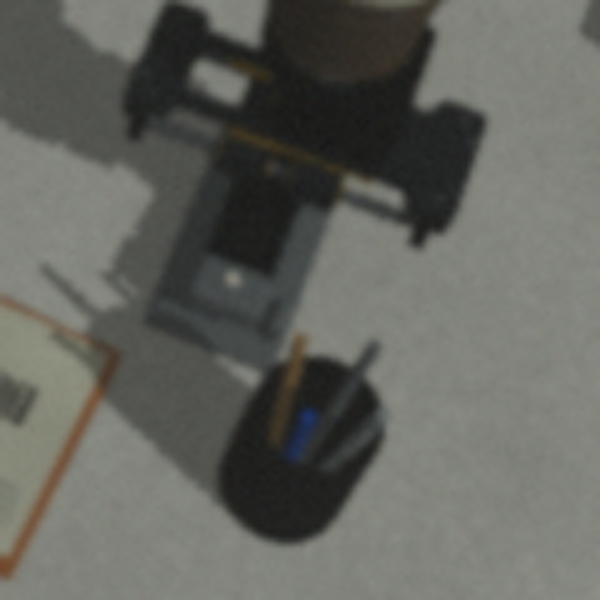

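View pics/t3.png

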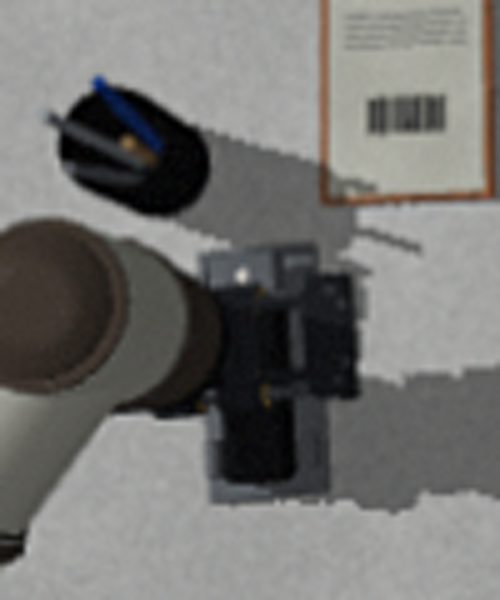

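Request:
{"method": "apply_moves", "body": {
  "increments": [
    [0, 0, 0, 0, 0, 0, 0],
    [0, 0, 0, 0, 0, 0, 0],
    [0, 0, 0, 0, 0, 0, 0]
  ]
}}

```text
clock: 3.85
tool_pos: [0.4606, 0.3721, 0.021]
orientation: [0.028, 0.708, 0.031, -0.705]
force: [0.5, 1.0, -0.4]
width: 0.007
```

```bash
python3 - <<'E'
from h import *
st(); f=grab("wrist"); st(); r=f["range_z"]
print(r[200:265:8,220:430:10].round(3))
c=f["color"].astype(int); c=np.clip(c*4,0,255).astype(np.uint8); f["color"]=c; crop(f,160,180,480,400,"pics/w4.png",2.4)
E
```

```text
t 3.85 tcp [460.6 372.1  21. ] yaw(y) -85.3 toolx [ 0.0043  0.0045 -1.    ] w 0.007 F [ 0.5  1.  -0.4] j [ 0.95  0.5  -0.29  0.   -0.77  0.7 ]
t 3.9 tcp [460.6 372.1  21. ] yaw(y) -85.29 toolx [ 0.0043  0.0044 -1.    ] w 0.005 F [-1.   0.4 -0.1] j [ 0.95  0.5  -0.29  0.   -0.77  0.7 ]
[[0.218 0.219 0.217 0.218 0.218 0.208 0.207 0.174 0.171 0.168 0.167 0.169
  0.171 0.172 0.207 0.208 0.218 0.217 0.218 0.218 0.217]
 [0.222 0.22  0.221 0.221 0.222 0.209 0.21  0.174 0.172 0.    0.171 0.169
  0.172 0.173 0.209 0.209 0.22  0.219 0.219 0.22  0.22 ]
 [0.223 0.222 0.223 0.222 0.222 0.212 0.21  0.175 0.174 0.172 0.171 0.172
  0.172 0.174 0.212 0.21  0.222 0.221 0.221 0.221 0.221]
 [0.224 0.224 0.223 0.223 0.223 0.213 0.213 0.178 0.175 0.171 0.174 0.173
  0.175 0.175 0.213 0.212 0.224 0.223 0.223 0.224 0.223]
 [0.225 0.225 0.226 0.225 0.226 0.215 0.215 0.179 0.176 0.173 0.174 0.174
  0.177 0.177 0.213 0.214 0.225 0.226 0.225 0.224 0.224]
 [0.228 0.226 0.228 0.227 0.226 0.217 0.217 0.181 0.179 0.173 0.175 0.172
  0.178 0.179 0.216 0.215 0.228 0.227 0.227 0.226 0.227]
 [0.229 0.229 0.229 0.23  0.229 0.219 0.218 0.184 0.179 0.161 0.165 0.16
  0.179 0.181 0.219 0.218 0.228 0.228 0.229 0.229 0.23 ]
 [0.092 0.093 0.092 0.091 0.091 0.092 0.093 0.091 0.092 0.152 0.155 0.153
  0.092 0.093 0.092 0.091 0.093 0.092 0.092 0.092 0.093]
 [0.088 0.088 0.088 0.087 0.087 0.088 0.087 0.087 0.087 0.148 0.154 0.147
  0.087 0.086 0.088 0.087 0.087 0.086 0.087 0.087 0.088]]
```

View pics/w4.png

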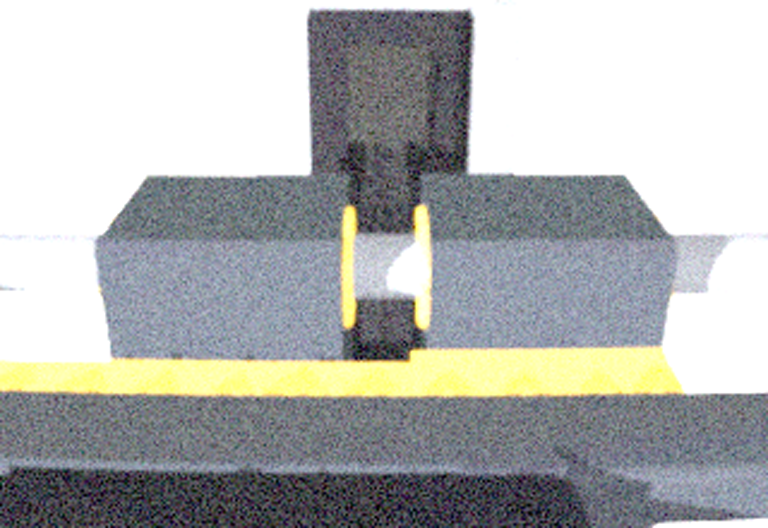

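```bash
python3 - <<'E'
from h import *
f=grab("wrist"); P=cloud(f); st()
print("scanner top z rows200-245 @u=300:",P[200:250:6,292,2].round(4))
print("bench",np.nanmedian(P[200:245,180:230,2]))
h,w=400,640
M=f["mount"]; 
import itertools
Pt=np.full((h,w,3),np.nan)
Tcw=f["cw"]; 
Tt=Tcw@np.linalg.inv(M)
Ti=np.linalg.inv(Tt); Pt=P@Ti[:3,:3].T+Ti[:3,3]
for v in range(225,350,6):
    print(v,[tuple((Pt[v,u]*1000).round(0)) for u in (310,321,333)])
E
```

```text
t 3.95 tcp [460.6 372.1  21. ] yaw(y) -85.29 toolx [ 0.0044  0.0045 -1.    ] w -0.0 F [ 0.9 -0.7 -0.4] j [ 0.95  0.5  -0.29  0.   -0.77  0.7 ]
scanner top z rows200-245 @u=300: [0.0444 0.0443 0.0453 0.0441 0.0447 0.0446 0.0441 0.0441 0.0449]
bench -0.0001885431285764544
225 [(np.float64(-26.0), np.float64(-7.0), np.float64(-20.0)), (np.float64(-27.0), np.float64(-0.0), np.float64(-20.0)), (np.float64(-27.0), np.float64(7.0), np.float64(-20.0))]
231 [(np.float64(-26.0), np.float64(-7.0), np.float64(-16.0)), (np.float64(-26.0), np.float64(-0.0), np.float64(-16.0)), (np.float64(-26.0), np.float64(7.0), np.float64(-16.0))]
237 [(np.float64(-27.0), np.float64(-7.0), np.float64(-12.0)), (np.float64(-27.0), np.float64(-0.0), np.float64(-12.0)), (np.float64(-27.0), np.float64(7.0), np.float64(-12.0))]
243 [(np.float64(-34.0), np.float64(-7.0), np.float64(-12.0)), (np.float64(-31.0), np.float64(-0.0), np.float64(-10.0)), (np.float64(-34.0), np.float64(7.0), np.float64(-11.0))]
249 [(np.float64(-43.0), np.float64(-6.0), np.float64(-12.0)), (np.float64(-39.0), np.float64(-0.0), np.float64(-10.0
[... 2215 characters left out ...]
5.0), np.float64(-8.0), np.float64(54.0)), (np.float64(-25.0), np.float64(-0.0), np.float64(54.0)), (np.float64(-122.0), np.float64(3.0), np.float64(-24.0))]
333 [(np.float64(-124.0), np.float64(-4.0), np.float64(-24.0)), (np.float64(-124.0), np.float64(-1.0), np.float64(-24.0)), (np.float64(-124.0), np.float64(3.0), np.float64(-24.0))]
339 [(np.float64(-127.0), np.float64(-4.0), np.float64(-25.0)), (np.float64(-126.0), np.float64(-1.0), np.float64(-24.0)), (np.float64(-125.0), np.float64(3.0), np.float64(-23.0))]
345 [(np.float64(-131.0), np.float64(-3.0), np.float64(-26.0)), (np.float64(-130.0), np.float64(-1.0), np.float64(-26.0)), (np.float64(-130.0), np.float64(2.0), np.float64(-26.0))]
```

Request:
{"method": "apply_moves", "body": {
  "increments": [
    [0, 0, 20, 0, 0, 0, 0],
    [0, 0, 30, 0, 0, 0, 0],
    [0, 0, 30, 0, 0, 0, 0],
    [-20, -40, 0, 0, 0, 0, 0],
    [-20, -40, 0, 0, 0, 0, 0],
    [0, 0, 0, 0, 0, 0, 0]
  ]
}}

```text
clock: 4.55
tool_pos: [0.419, 0.2898, 0.1027]
orientation: [0.028, 0.708, 0.03, -0.705]
force: [-0.2, 1.4, 0.3]
width: 0.008
```

```bash
python3 - <<'E'
from h import *
st(); f=grab("wrist"); P=cloud(f)
Ti=np.linalg.inv(f["cw"]@np.linalg.inv(f["mount"])); Pt=P@Ti[:3,:3].T+Ti[:3,3]
for v in range(213,280,3):
    print(v,[tuple((Pt[v,u]*1000).round(0).tolist()) for u in (310,321,333)])
c=f["color"].astype(int); f["color"]=np.clip(c*3,0,255).astype(np.uint8); cv2.imwrite("pics/w5.png",f["color"][:,:,::-1])
g=grab("scene"); crop(g,380,150,500,310,"pics/s5.png",4)
E
```

```text
t 4.55 tcp [419.  289.8 102.7] yaw(y) -85.25 toolx [ 0.0036  0.0031 -1.    ] w 0.008 F [-0.2  1.4  0.3] j [ 0.92  0.28 -0.41  0.   -0.88  0.73]
213 [(104.0, -11.0, 14.0), (103.0, 0.0, 14.0), (102.0, 13.0, 14.0)]
216 [(103.0, -11.0, 17.0), (104.0, 0.0, 18.0), (103.0, 13.0, 17.0)]
219 [(104.0, -11.0, 21.0), (103.0, 0.0, 21.0), (104.0, 13.0, 21.0)]
222 [(103.0, -11.0, 24.0), (103.0, 0.0, 24.0), (104.0, 13.0, 24.0)]
225 [(102.0, -11.0, 27.0), (103.0, 0.0, 27.0), (102.0, 13.0, 27.0)]
228 [(103.0, -12.0, 31.0), (102.0, 0.0, 31.0), (103.0, 13.0, 31.0)]
231 [(102.0, -12.0, 34.0), (103.0, 0.0, 34.0), (101.0, 13.0, 34.0)]
234 [(104.0, -12.0, 38.0), (103.0, 0.0, 38.0), (104.0, 13.0, 38.0)]
237 [(102.0, -12.0, 41.0), (103.0, 0.0, 41.0), (103.0, 13.0, 41.0)]
240 [(-30.0, -7.0, -12.0), (102.0, 0.0, 44.0), (-29.0, 7.0, -11.0)]
243 [(-34.0, -7.0, -11.0), (-30.0, -0.0, -10.0), (-33.0, 7.0, -11.0)]
246 [(-39.0, -7.0, -12.0), (-36.0, -0.0, -10.0), (-38.0, 6.0, -11.0)]
249 [(-43.0, -6.0, -12.0), (-38.0, -0.0, -10.0), (-43.0, 6.0, -12.0)]
252 [(-45.0, -6.0, -11.0), (-42.0, -0.0, -10.0), (-46.0, 6.0, -11.0)]
255 [(-49.0, -6.0, -11.0), (-46.0, -0.0, -10.0), (-50.0, 6.0, -11.0)]
258 [(-52.0, -6.0, -11.0), (-50.0, -0.0, -10.0), (-53.0, 6.0, -12.0)]
261 [(-54.0, -6.0, -10.0), (-51.0, -0.0, -9.0), (-56.0, 6.0, -11.0)]
264 [(-57.0, -6.0, -10.0), (-52.0, -0.0, -7.0), (-60.0, 5.0, -11.0)]
267 [(-59.0, -6.0, -10.0), (-51.0, -0.0, -5.0), (-62.0, 5.0, -11.0)]
270 [(-65.0, -6.0, -11.0), (-64.0, -0.0, -10.0), (-66.0, 5.0, -12.0)]
273 [(-66.0, -6.0, -10.0), (-66.0, -0.0, -10.0), (-69.0, 5.0, -12.0)]
276 [(-68.0, -6.0, -10.0), (nan, nan, nan), (-104.0, 3.0, -30.0)]
279 [(-112.0, -4.0, -34.0), (-110.0, -1.0, -33.0), (-112.0, 3.0, -34.0)]
```

View pics/w5.png

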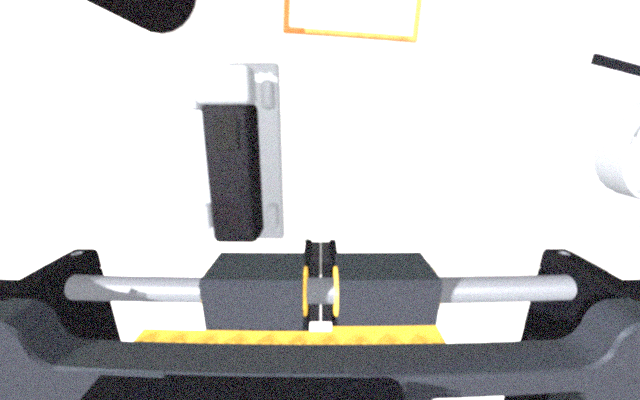

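View pics/s5.png

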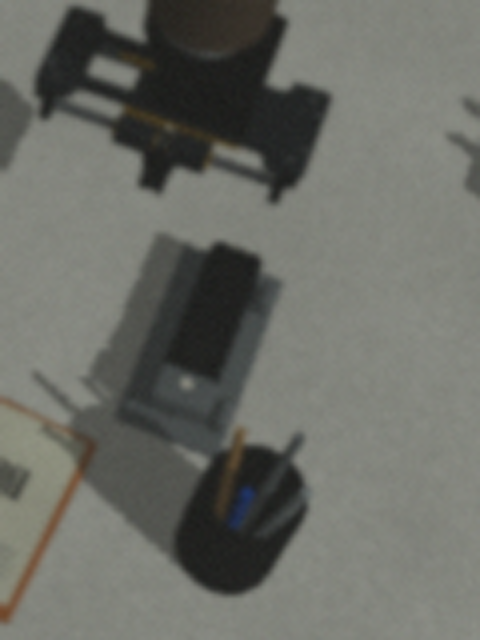

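```bash
python3 - <<'E'
from h import *
f=grab("wrist"); P=cloud(f); Ti=np.linalg.inv(f["cw"]@np.linalg.inv(f["mount"])); Pt=P@Ti[:3,:3].T+Ti[:3,3]
sub=Pt[225:275,300:342].reshape(-1,3)*1000; sub=sub[(sub[:,0]<0)&(sub[:,0]>-75)]
print(np.percentile(sub,[0,1,2,50],axis=0)[:,0], "max x",np.sort(sub[:,0])[-30:].round(1)[::3])
c=Pt[252:330,220:300].reshape(-1,3)*1000; print("carriage x", np.nanpercentile(c,[1,50,90,95,99],axis=0).round(0))
g=grab("scene")
for z in (.10,.115,.125,.132,.14): print(z,onplane(g,(417.5,196.8),z).round(3), proj(g,[[.4166,.2898,z]]).round(1))
E
```

```text
[-69.93751768 -67.1738159  -66.77162955 -48.80538414] max x [-28.8 -28.7 -28.1 -27.9 -27.8 -27.7 -27.7 -27.5 -27.4 -27.2]
carriage x [[-122.  -31.  -38.]
 [-120.  -18.  -35.]
 [-108.   -9.  -25.]
 [-105.   -8.  -24.]
 [-102.   -7.  -23.]]
0.1 [[0.406 0.291 0.1  ]] [[415.7 199.1]]
0.115 [[0.417 0.293 0.115]] [[416.6 196.3]]
0.125 [[0.424 0.294 0.125]] [[417.3 194.4]]
0.132 [[0.429 0.295 0.132]] [[417.7 193. ]]
0.14 [[0.435 0.295 0.14 ]] [[418.2 191.5]]
```

Request:
{"method": "apply_moves", "body": {
  "increments": [
    [20, 41, 0, 0, 0, 0, 1],
    [20, 41, 0, 0, 0, 0, 1],
    [0, 0, 0, -0.2, 0.2, -0.2, 1],
    [0, 0, 0, 0, 0, 0, 1],
    [0, 0, 0, 0, 0, 0, 1],
    [0, 0, 0, 0, 0, 0, 1],
    [0, 0, 0, 0, 0, 0, 1],
    [0, 0, 0, 0, 0, 0, 1]
  ]
}}

```text
clock: 5.55
tool_pos: [0.463, 0.3799, 0.0992]
orientation: [-0.03, -0.706, -0.028, 0.707]
force: [0.2, -0.7, -0.1]
width: 0.652
```

```bash
python3 - <<'E'
from h import *
st(); f=grab("wrist"); P=cloud(f)
w=P[0:260].reshape(-1,3); c=f["color"][:260].reshape(-1,3).max(1)
b=w[(c<45)&(w[:,2]>.038)&(w[:,2]<.053)&(abs(w[:,1]-.37)<.04)&(w[:,0]<.51)]
r=cv2.minAreaRect((b[:,:2]*1000).astype(np.float32)); print("black body",r,np.median(b[:,1]))
E
```

```text
t 5.55 tcp [463.  379.9  99.2] yaw(y) -85.31 toolx [-4.0e-04 -2.8e-03 -1.0e+00] w 0.652 F [ 0.2 -0.7 -0.1] j [ 0.96  0.42 -0.19  0.   -0.96  0.69]
black body ((461.2714538574219, 371.6608581542969), (85.4538803100586, 40.95732879638672), 4.031060695648193) 0.3720924123068444
```

Request:
{"method": "apply_moves", "body": {
  "increments": [
    [-4, -8, 0, 0, 0, 0, 1],
    [0, 0, 0, 0, 0, 0, 1],
    [0, 0, 0, 0, 0, 0, 1],
    [0, 0, 0, 0, 0, 0, 1],
    [0, 0, -35, 0, 0, 0, 1],
    [0, 0, -35, 0, 0, 0, 1],
    [0, 0, 0, 0, 0, 0, 1]
  ]
}}

```text
clock: 6.3
tool_pos: [0.4598, 0.3718, 0.0308]
orientation: [0.028, 0.708, 0.03, -0.705]
force: [-0.8, 0.7, -0.6]
width: 1.005
```

```bash
python3 - <<'E'
from h import *
st()
E
```

```text
t 6.3 tcp [459.8 371.8  30.8] yaw(y) -85.33 toolx [ 0.0043  0.003  -1.    ] w 1.005 F [-0.8  0.7 -0.6] j [ 0.95  0.49 -0.28  0.   -0.79  0.7 ]
```

Request:
{"method": "apply_moves", "body": {
  "increments": [
    [-1, 0, -20, -0.1, 0.2, 0, 1],
    [0, 0, -14, -0.1, 0.1, 0, 1],
    [0, 0, -5, 0, 0, 0, 1],
    [0, 0, 0, 0, 0, 0, 1]
  ]
}}

```text
clock: 6.7
tool_pos: [0.4614, 0.3745, -0.0055]
orientation: [0.029, 0.708, 0.031, -0.705]
force: [-0.1, -0.3, 0.0]
width: 0.999
```

```bash
python3 - <<'E'
from h import *
st()
E
```

```text
t 6.7 tcp [461.4 374.5  -5.5] yaw(y) -85.21 toolx [ 0.0038  0.003  -1.    ] w 0.999 F [-0.1 -0.3  0. ] j [ 0.95  0.54 -0.31  0.   -0.72  0.7 ]
```

Request:
{"method": "apply_moves", "body": {
  "increments": [
    [-3, -3, -5, -0.1, 0.1, -0.2, 1],
    [0, 0, 0, 0, 0, 0, 0],
    [0, 0, 0, 0, 0, 0, 0],
    [0, 0, 0, 0, 0, 0, 0],
    [0, 0, 0, 0, 0, 0, 0],
    [0, 0, 0, 0, 0, 0, 0],
    [0, 0, 0, 0, 0, 0, 0],
    [0, 0, 0, 0, 0, 0, 0]
  ]
}}

```text
clock: 7.5
tool_pos: [0.4599, 0.3731, -0.0068]
orientation: [0.026, 0.709, 0.031, -0.704]
force: [0.6, -0.3, -0.9]
width: 0.48
```

```bash
python3 - <<'E'
from h import *
st()
E
```

```text
t 7.5 tcp [459.9 373.1  -6.8] yaw(y) -85.37 toolx [ 0.0065  0.0061 -1.    ] w 0.48 F [ 0.6 -0.3 -0.9] j [ 0.96  0.54 -0.32  0.   -0.71  0.69]
```

Request:
{"method": "apply_moves", "body": {
  "increments": [
    [0, 0, 0, 0, 0, 0, 0],
    [0, 0, 20, -0.3, 0.4, 0, 0],
    [0, 0, 30, 0, 0, 0, 0],
    [0, 0, 20, 0, 0, 0, 0],
    [0, -30, 0, 0, 0, -1.2, 0],
    [0, -30, 0, 0, 0, -1.2, 0],
    [0, -30, 0, 0, 0, -1.2, 0],
    [0, 0, 0, 0, 0, 0, 0]
  ]
}}

```text
clock: 8.3
tool_pos: [0.4564, 0.2791, 0.0615]
orientation: [-0.007, -0.704, -0.004, 0.71]
force: [0.6, -0.1, -2.0]
width: 0.478
```

```bash
python3 - <<'E'
from h import *
st(); f=grab("wrist"); cv2.imwrite("pics/w6.png",f["color"][:,:,::-1])
E
```

```text
t 8.3 tcp [456.4 279.1  61.5] yaw(y) -89.13 toolx [-0.0073 -0.0033 -1.    ] w 0.478 F [ 0.6 -0.1 -2. ] j [ 0.85  0.38 -0.38 -0.   -0.82  0.74]
```

View pics/w6.png

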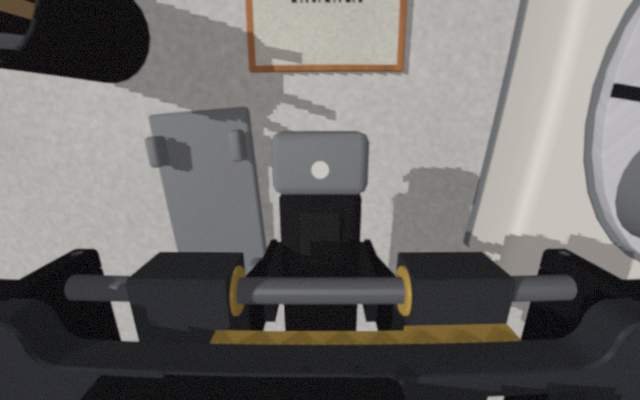

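Request:
{"method": "apply_moves", "body": {
  "increments": [
    [23, -2, -10, 0.2, -0.4, 0.2, 0],
    [23, -2, -10, 0, 0, 0, 0],
    [0, 0, 0, 0, 0, 0, 0]
  ]
}}

```text
clock: 8.65
tool_pos: [0.505, 0.2789, 0.0414]
orientation: [0.007, 0.708, 0.009, -0.706]
force: [0.7, -1.0, -2.7]
width: 0.477
```

```bash
python3 - <<'E'
from h import *
st(); f=grab("wrist"); cv2.imwrite("pics/w7.png",f["color"][:,:,::-1])
E
```

```text
t 8.65 tcp [505.  278.9  41.4] yaw(y) -88.7 toolx [ 0.0035  0.0039 -1.    ] w 0.477 F [ 0.7 -1.  -2.7] j [ 0.79  0.46 -0.31 -0.   -0.8   0.81]
```

View pics/w7.png

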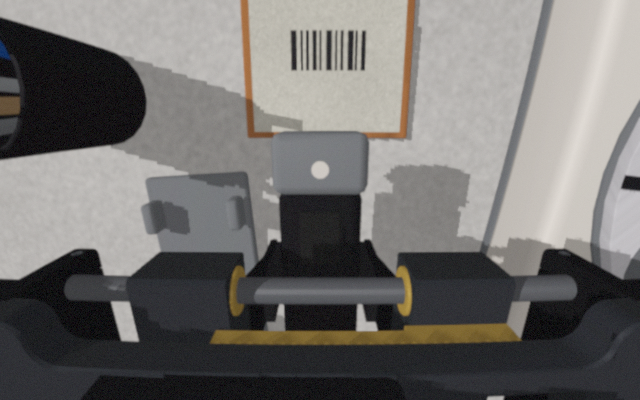

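```bash
cat > lab.py <<'E'
from h import *
def label(f):
    g=f["color"].max(2); m=np.zeros_like(g); m[15:110,255:405]=(g[15:110,255:405]<90)*255
    m=cv2.morphologyEx(m,cv2.MORPH_CLOSE,np.ones((3,9)))
    n,l,s,c=cv2.connectedComponentsWithStats(m); k=1+np.argmax(s[1:,4])
    ys,xs=np.where(l==k); r=cv2.minAreaRect(np.c_[xs,ys].astype(np.float32)); bx=cv2.boxPoints(r)
    return s[k],onplane(f,bx,.0075)
s=st(); f=grab("wrist"); b,w=label(f); L=w.mean(0); print(b,(w*1000).round(1).tolist(),L)
print("depth z",cloud(f)[40:60,300:360,2].mean())
q=s["orientation"];M=R.from_quat([q[1],q[2],q[3],q[0]]).as_matrix()
# scanner: x = -tool z, y=-tool y, z=-tool x
S=np.c_[-M[:,2],-M[:,1],-M[:,0]]; print("S",S.round(3).tolist())
# head measured: grey top
P=cloud(f); h=P[135:190,278:364].reshape(-1,3); print("head top z",np.median(h[:,2]),"xy box",cv2.minAreaRect((h[h[:,2]>.05][:,:2]*1000).astype(np.float32)))
E
python3 lab.py
```

```text
t 8.7 tcp [503.9 278.8  41.7] yaw(y) -88.69 toolx [ 0.0027  0.0037 -1.    ] w 0.481 F [-0.4  1.1 -1.3] j [ 0.79  0.45 -0.31 -0.   -0.8   0.81]
[341  29  24  39 643] [[644.5, 268.7, 7.5], [645.0, 252.8, 7.5], [620.5, 251.5, 7.5], [620.0, 267.7, 7.5]] [0.6325228  0.26016248 0.0075    ]
depth z nan
S [[1.0, -0.023, -0.003], [0.023, 1.0, -0.004], [0.003, 0.004, 1.0]]
head top z nan xy box ((563.9325561523438, 280.6430969238281), (25.17587661743164, 40.53688049316406), 1.350617527961731)
```

```bash
cat > lab2.py <<'E'
from h import *
s=st(); f=grab("wrist"); g=f["color"].max(2)
ys,xs=np.where(g[15:125,255:400]<90); 
r=cv2.minAreaRect(np.c_[xs+255,ys+15].astype(np.float32)); w=onplane(f,cv2.boxPoints(r),.0075); L=w.mean(0); print("label",L.round(4),r,np.linalg.norm(w[1]-w[0]),np.linalg.norm(w[2]-w[1]))
print((w[:,:2]*1000).round(1).tolist())
P=cloud(f); print("z",np.nanmedian(P[35:65,300:360,2]))
c=f["color"].astype(int); 
h=P[100:200,270:370].reshape(-1,3); h=h[h[:,2]>.06]; zt=np.nanmedian(h[:,2]); print("head top z",zt,"xmax",np.nanpercentile(h[:,0],99),"ymid",(np.nanpercentile(h[:,1],1)+np.nanpercentile(h[:,1],99))/2)
q=s["orientation"];M=R.from_quat([q[1],q[2],q[3],q[0]]).as_matrix(); S=np.c_[-M[:,2],-M[:,1],-M[:,0]]
o=s["tool_pos"]+np.array([-.002,-.001,.0168]); win=o+S@[.07,0,.013]
bx=S@np.array([1,0,-1])/2**.5; bz=S@np.array([1,0,1])/2**.5
d=L-win; print("origin",o.round(4),"label in window xyz mm",(np.array([d@bx,d@S[:,1],d@bz])*1000).round(1))
E
python3 lab2.py
```

```text
t 8.75 tcp [503.3 278.8  42.1] yaw(y) -88.65 toolx [ 0.0026  0.0037 -1.    ] w 0.482 F [-0.1 -0.1 -1.7] j [ 0.79  0.45 -0.31 -0.   -0.8   0.81]
label [0.6322 0.2773 0.0075] ((328.0, 47.0), (38.0, 72.0), 90.0) 0.049568962411257016 0.02458055927350041
[[643.9, 302.4], [645.1, 252.9], [620.6, 251.5], [619.3, 302.4]]
z 0.007122445237936412
head top z 0.09707480404756465 xmax 0.5772143358170467 ymid 0.28093226760909595
origin [0.5013 0.2778 0.0589] label in window xyz mm [88.7 -3.7 -2.8]
```

Request:
{"method": "apply_moves", "body": {
  "increments": [
    [0, -3, -2, -0.1, 0.1, 0, 0],
    [0, 0, 0, 0, 0, 0, 0],
    [0, 0, 0, 0, 0, 0, 0],
    [0, 0, 0, 0, 0, 0, 0],
    [0, 0, 0, 0, 0, 0, 0],
    [0, 0, 0, 0, 0, 0, 0],
    [0, 0, 0, 0, 0, 0, 0],
    [0, 0, 0, 0, 0, 0, 0]
  ]
}}

```text
clock: 9.6
tool_pos: [0.5013, 0.2771, 0.0418]
orientation: [0.008, 0.708, 0.011, -0.706]
force: [0.4, 0.1, -2.2]
width: 0.48
```

Request:
{"method": "apply_moves", "body": {
  "increments": [
    [0, 0, 0, 0, 0, 0, 0],
    [0, 0, 0, 0, 0, 0, 0],
    [0, 0, 0, 0, 0, 0, 0],
    [0, 0, 0, 0, 0, 0, 0],
    [0, 0, 0, 0, 0, 0, 0],
    [0, 0, 0, 0, 0, 0, 0],
    [0, 0, 0, 0, 0, 0, 0],
    [0, 0, 0, 0, 0, 0, 0]
  ]
}}

```text
clock: 10.4
tool_pos: [0.5013, 0.277, 0.0417]
orientation: [0.008, 0.708, 0.011, -0.706]
force: [-0.4, -0.0, -1.8]
width: 0.479
```

```bash
python3 lab2.py; python3 -c "
from h import *
print(telemetry.get_state()['joint_velocities'].round(4))"
```

```text
t 10.4 tcp [501.3 277.   41.7] yaw(y) -88.46 toolx [ 0.002   0.0035 -1.    ] w 0.479 F [-0.4 -0.  -1.8] j [ 0.79  0.45 -0.32 -0.   -0.8   0.81]
label [0.6321 0.2771 0.0075] ((326.5, 44.0), (38.0, 73.0), 90.0) 0.05005268914810471 0.02444132818141866
[[643.6, 302.5], [645.0, 252.5], [620.6, 251.0], [619.2, 302.4]]
z 0.007099275533200347
head top z 0.09664703853317573 xmax 0.5753356444383694 ymid 0.2793422021697032
origin [0.4993 0.276  0.0585] label in window xyz mm [89.7 -2.7 -1.1]
[ 0.0006  0.0007  0.0011 -0.0007 -0.0004 -0.0007]
```

Request:
{"method": "apply_moves", "body": {
  "increments": [
    [0, 0, 0, 0, 0, 0, 0],
    [0, 0, 0, 0, 0, 0, 0],
    [0, 0, 0, 0, 0, 0, 0],
    [0, 0, 0, 0, 0, 0, 0],
    [0, 0, 0, 0, 0, 0, 0],
    [0, 0, 0, 0, 0, 0, 0],
    [0, 0, 0, 0, 0, 0, 0],
    [0, 0, 0, 0, 0, 0, 0]
  ]
}}

```text
clock: 11.25
tool_pos: [0.5013, 0.277, 0.0417]
orientation: [0.008, 0.708, 0.011, -0.706]
force: [-0.1, -0.2, -2.0]
width: 0.48
```

Request:
{"method": "apply_moves", "body": {
  "increments": [
    [-21, 0, 5, 0, 0, 0, 0],
    [-20, 0, 5, 0, 0, 0, 0],
    [0, 32, 0, 0, 0, 1.0, 0],
    [0, 32, 0, 0, 0, 1.0, 0],
    [0, 30, 0, 0, 0, 1.0, 0],
    [0, 0, 0, 0, 0, 0, 0],
    [0, 0, 0, 0, 0, 0, 0]
  ]
}}

```text
clock: 11.95
tool_pos: [0.4581, 0.373, 0.0521]
orientation: [0.027, 0.707, 0.029, -0.706]
force: [-0.4, 0.0, -2.6]
width: 0.481
```

```bash
python3 - <<'E'
from h import *
st()
E
```

```text
t 11.95 tcp [458.1 373.   52.1] yaw(y) -85.46 toolx [ 0.0013  0.0031 -1.    ] w 0.481 F [-0.4  0.  -2.6] j [ 0.96  0.46 -0.26 -0.   -0.84  0.69]
```

Request:
{"method": "apply_moves", "body": {
  "increments": [
    [2, 0, -15, 0, 0, 0, 0],
    [0, 0, -15, 0, 0, 0, 0],
    [0, 0, 0, 0, 0, 0, 0],
    [0, 0, 0, 0, 0, 0, 0]
  ]
}}

```text
clock: 12.35
tool_pos: [0.4604, 0.3708, 0.022]
orientation: [0.026, 0.707, 0.028, -0.706]
force: [0.3, -0.1, -1.5]
width: 0.481
```

```bash
python3 - <<'E'
from h import *
st(); f=grab("wrist"); cv2.imwrite("pics/w8.png",f["color"][:,:,::-1])
E
```

```text
t 12.35 tcp [460.4 370.8  22. ] yaw(y) -85.57 toolx [ 0.0014  0.0029 -1.    ] w 0.481 F [ 0.3 -0.1 -1.5] j [ 0.95  0.5  -0.29 -0.   -0.78  0.7 ]
```

View pics/w8.png

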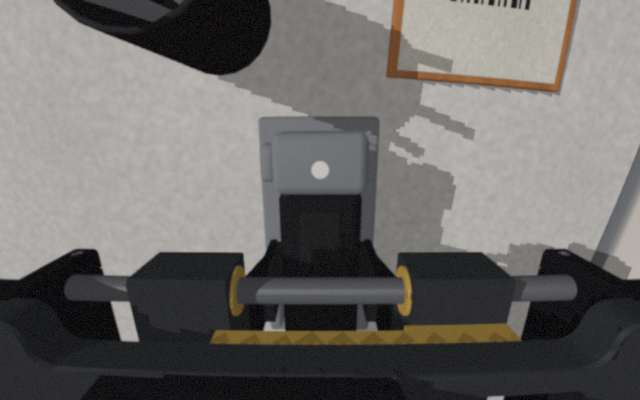

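Request:
{"method": "apply_moves", "body": {
  "increments": [
    [0, 1, -12, 0, 0, 0, 0],
    [0, 0, -9, 0, 0, 0, 0],
    [0, 0, -4, 0, 0, 0, 0],
    [0, 0, 0, 0, 0, 0, 0]
  ]
}}

```text
clock: 12.8
tool_pos: [0.4608, 0.3717, -0.0036]
orientation: [0.025, 0.708, 0.029, -0.706]
force: [-0.4, 0.1, -2.4]
width: 0.481
```

```bash
python3 - <<'E'
from h import *
st()
E
```

```text
t 12.8 tcp [460.8 371.7  -3.6] yaw(y) -85.62 toolx [ 0.0025  0.0046 -1.    ] w 0.481 F [-0.4  0.1 -2.4] j [ 0.95  0.54 -0.31 -0.   -0.72  0.7 ]
```

Request:
{"method": "apply_moves", "body": {
  "increments": [
    [0, 0, -3, 0, 0, 0, 0],
    [0, 0, 0, 0, 0, 0, 0],
    [0, 0, -1, 0, 0, 0, 0],
    [0, 0, 0, 0, 0, 0, 0]
  ]
}}

```text
clock: 13.2
tool_pos: [0.4614, 0.3726, -0.0066]
orientation: [0.025, 0.708, 0.029, -0.705]
force: [-1.2, 0.7, -2.3]
width: 0.479
```

Request:
{"method": "apply_moves", "body": {
  "increments": [
    [0, 0, 0, 0, 0, 0, 1],
    [0, 0, 0, 0, 0, 0, 1],
    [0, 0, 0, 0, 0, 0, 1],
    [0, 0, 0, 0, 0, 0, 1],
    [0, 0, 0, 0, 0, 0, 1],
    [0, 0, 0, 0, 0, 0, 1],
    [0, 0, 0, 0, 0, 0, 1]
  ]
}}

```text
clock: 13.9
tool_pos: [0.4624, 0.3736, -0.0055]
orientation: [0.025, 0.709, 0.03, -0.704]
force: [-0.2, 1.4, 0.2]
width: 0.976
```

```bash
python3 - <<'E'
from h import *
st(); f=grab("wrist"); cv2.imwrite("pics/w9.png",f["color"][:,:,::-1])
E
```

```text
t 13.9 tcp [462.4 373.6  -5.5] yaw(y) -85.54 toolx [ 0.0063  0.0083 -0.9999] w 0.976 F [-0.2  1.4  0.2] j [ 0.95  0.54 -0.31  0.   -0.71  0.7 ]
```

View pics/w9.png

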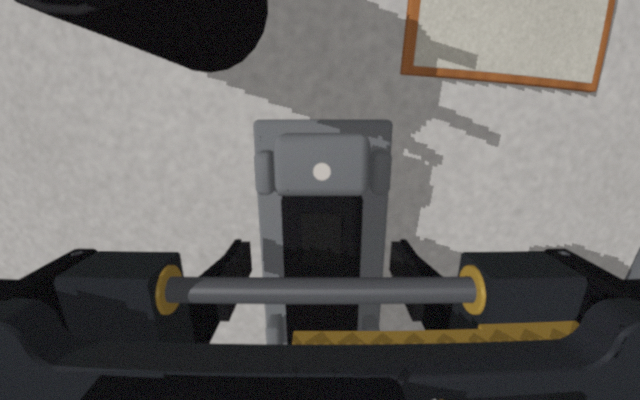

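Request:
{"method": "apply_moves", "body": {
  "increments": [
    [0, 0, 40, -0.4, 0.3, 0, 1],
    [-15, 0, 45, 0, 0, 0, 1],
    [-30, -10, 45, 0, 0, 0, 1],
    [-40, -20, 45, 0, 0, 0, 1],
    [0, 0, 0, 0, 0, 0, 1]
  ]
}}

```text
clock: 14.45
tool_pos: [0.3855, 0.3462, 0.1591]
orientation: [-0.028, -0.706, -0.026, 0.707]
force: [0.3, 1.0, 1.4]
width: 0.998
```

```bash
python3 - <<'E'
from h import *
st(); f=grab("wrist"); P=cloud(f); cv2.imwrite("pics/w10.png",f["color"][:,:,::-1])
w=P[0:235].reshape(-1,3); c=f["color"][:235].reshape(-1,3).max(1)
near=(abs(w[:,1]-.37)<.05)&(w[:,0]<.56)
b=w[(c<45)&(w[:,2]>.036)&(w[:,2]<.053)&near]
print("black",np.median(b[:,2]),cv2.minAreaRect((b[:,:2]*1000).astype(np.float32)))
pl=w[(w[:,2]>.006)&(w[:,2]<.015)&near]; print("plate",cv2.minAreaRect((pl[:,:2]*1000).astype(np.float32)))
E
```

```text
t 14.45 tcp [385.5 346.2 159.1] yaw(y) -85.63 toolx [-0.002  -0.0026 -1.    ] w 0.998 F [0.3 1.  1.4] j [ 1.04  0.24 -0.3  -0.   -1.03  0.6 ]
black 0.04578797588444017 ((445.47857666015625, 372.02532958984375), (121.24705505371094, 41.125732421875), 4.396137237548828)
plate ((457.6816101074219, 372.3291931152344), (168.16546630859375, 82.7131118774414), 4.904014587402344)
```

View pics/w10.png

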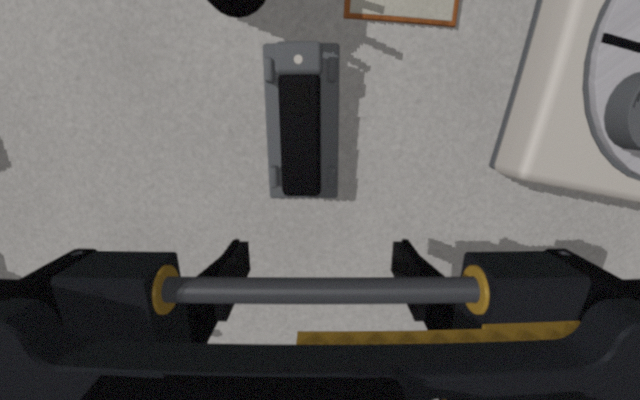

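Request:
{"method": "apply_moves", "body": {
  "increments": [
    [0, -43, 30, 0, 0, 0, 1],
    [0, -43, 30, 0, 0, 0, 1],
    [0, -43, 30, 0, 0, 0, 1],
    [0, -43, 0, 0, 0, 0, 1],
    [0, -43, 0, 0, 0, 0, 1],
    [5, -43, 0, 0, 0, 0, 1],
    [5, -43, 0, 0, 0, 0, 1],
    [0, -40, 0, 0, 0, 0, 1]
  ]
}}

```text
clock: 15.3
tool_pos: [0.3955, 0.0022, 0.2375]
orientation: [-0.034, -0.702, -0.025, 0.711]
force: [0.8, -0.7, -0.2]
width: 0.997
```

```bash
python3 - <<'E'
from h import *
st(); f=grab("wrist"); cv2.imwrite("pics/w11.png",f["color"][:,:,::-1])
E
```

```text
t 15.3 tcp [395.5   2.2 237.5] yaw(y) -85.21 toolx [-0.0123 -0.0145 -0.9998] w 0.997 F [ 0.8 -0.7 -0.2] j [ 0.43 -0.05 -0.42  0.01 -1.21  1.22]
```

View pics/w11.png

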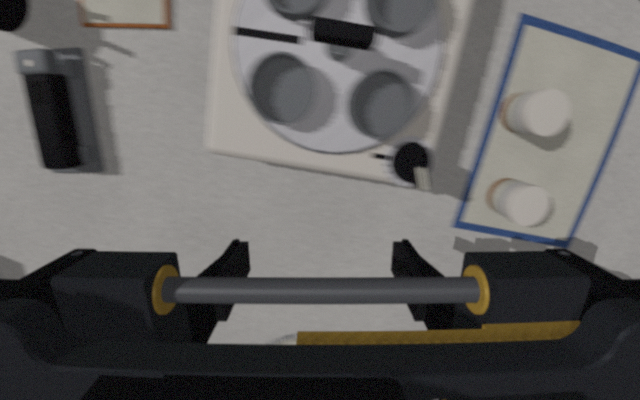

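Request:
{"method": "apply_moves", "body": {
  "increments": [
    [0, 0, 20, -0.8, 0.7, 0, 1],
    [0, 0, 20, 0, 0, 0, 1],
    [0, 0, 0, 0, 0, 0, 1]
  ]
}}

```text
clock: 15.65
tool_pos: [0.3932, -0.0059, 0.2744]
orientation: [-0.036, -0.693, -0.013, 0.72]
force: [0.8, -0.3, -0.0]
width: 0.996
```

```bash
cat > mix.py <<'E'
from h import *
import sys
st(); f=grab("wrist"); cv2.imwrite("pics/%s.png"%sys.argv[1],f["color"][:,:,::-1]); P=cloud(f)
V=f["color"].max(2)
ok=np.zeros(V.shape,bool); ok[:235]=1
def rect(m,n):
    p=P[m]; p=p[~np.isnan(p[:,0])]
    if len(p)<10: print(n,"few",len(p)); return
    print(n,len(p),"z",np.median(p[:,2]).round(4),cv2.minAreaRect((p[:,:2]*1000).astype(np.float32)), "mean",p.mean(0).round(4))
    return p
Z=P[:,:,2]; X=P[:,:,0]; Y=P[:,:,1]
hub=ok&(V<60)&(Z>.135)&(Z<.155)&(np.hypot(X-.547,Y)<.06); rect(hub,"hub")
mk=ok&(V<70)&(Z>.07)&(Z<.09)&(np.hypot(X-.547,Y)<.112)
n,l,s,c=cv2.connectedComponentsWithStats(mk.astype(np.uint8))
for k in range(1,n):
    if s[k,4]>60:
        w=onplane(f,np.c_[np.where(l==k)[1],np.where(l==k)[0]].astype(float),.08); print("markcand",s[k],cv2.minAreaRect((w[:,:2]*1000).astype(np.float32)))
ds=ok&(Z>.068)&(Z<.075)&(abs(X-.547)<.16)&(abs(Y)<.16)
kn=ok&(Z>.105)&(Z<.122)&(np.hypot(X-.43,Y+.095)<.045); rect(kn,"knob")
rim=ok&(Z>.1)&(Z<.109)&(np.hypot(X-.547,Y)<.12)
n,l,s,c=cv2.connectedComponentsWithStats(cv2.morphologyEx(rim.astype(np.uint8),cv2.MORPH_CLOSE,np.ones((3,3))))
for k in range(1,n):
    if s[k,4]>40: 
        p=P[(l==k)&rim]; e=cv2.minEnclosingCircle((p[:,:2]*1000).astype(np.float32)); print("rim",s[k],e)
lid=ok&(Z>.055)&(Z<.07)&(Y<-.19)&(f["color"].min(2)>110)
n,l,s,c=cv2.connectedComponentsWithStats(lid.astype(np.uint8))
for k in range(1,n):
    if s[k,4]>200: p=P[l==k]; print("pot",np.median(p[:,2]).round(4),cv2.minEnclosingCircle((p[:,:2]*1000).astype(np.float32)),p.mean(0).round(4))
E
python3 mix.py w12
```

```text
t 15.65 tcp [393.2  -5.9 274.4] yaw(y) -86.02 toolx [-0.0368 -0.0336 -0.9988] w 0.996 F [ 0.8 -0.3 -0. ] j [ 0.42 -0.06 -0.34  0.02 -1.33  1.22]
hub 1089 z 0.1436 ((550.4556274414062, -0.7221202850341797), (59.921817779541016, 15.830938339233398), 86.1869125366211) mean [0.5496 0.     0.1433]
markcand [256   0  15  11  69] ((587.992919921875, 67.10028076171875), (10.209200859069824, 15.777606010437012), 3.7142996788024902)
markcand [348   0  17  25 211] ((588.809814453125, -38.850059509277344), (25.210433959960938, 18.299409866333008), 6.082695007324219)
markcand [269   2  40  20  80] ((580.176513671875, 36.31623840332031), (10.250847816467285, 47.68114471435547), 24.234256744384766)
markcand [225  29  61  14 357] ((555.615234375, 75.70342254638672), (69.99776458740234, 6.200201511383057), 86.38728332519531)
markcand [ 243   55   45   59 1061] ((506.127197265625, 68.35539245605469), (42.47408676147461, 66.41366577148438), 70.10360717773438)
markcand [333  69  47  57 920] ((499.9372863769531, -41.9829216003418), (42.31494903564453, 67.03408813476562), 67.26360321044922)
knob 546 z 0.1138 ((441.3135070800781, -93.52405548095703), (69.32130432128906, 23.862993240356445), 33.80794906616211) mean [ 0.4352 -0.097   0.1132]
rim [251   0  56  17 240] ((587.041748046875, 47.28581237792969), 29.081470489501953)
rim [344   0  66  33 343] ((594.3783569335938, -57.09109878540039), 35.055030822753906)
rim [237  50  64  68 619] ((501.8421936035156, 55.56985855102539), 36.1077995300293)
rim [330  65  62  65 568] ((495.0049133300781, -50.26606750488281), 36.058380126953125)
pot 0.062 ((509.7524108886719, -269.6750183105469), 29.342769622802734) [ 0.5097 -0.2677  0.0618]
pot 0.062 ((388.5316162109375, -280.12420654296875), 29.425737380981445) [ 0.3894 -0.2778  0.0618]
```

View pics/w12.png

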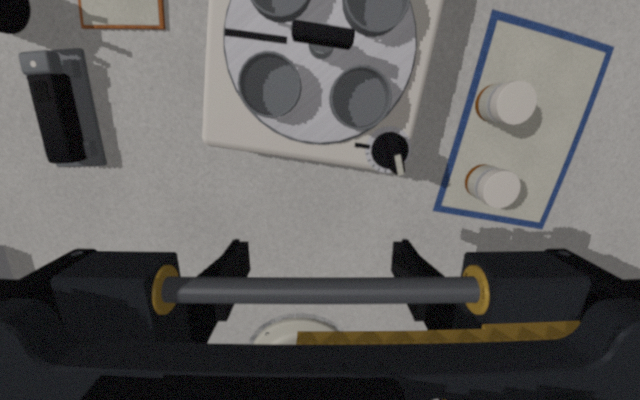

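```bash
cat > arrow.py <<'E'
from h import *
for cam,box in (("top",(284,178,304,200)),("scene",(308,222,332,246))):
    f=grab(cam); x0,y0,x1,y1=box; V=f["color"].max(2)[y0:y1,x0:x1]
    w=np.where(V<55); 
    wgt=(70-np.minimum(V,70)).astype(float); yy,xx=np.mgrid[y0:y1,x0:x1]; u=(wgt*xx).sum()/wgt.sum(); v=(wgt*yy).sum()/wgt.sum()
    for z in (.07,.075):
        p=onplane(f,(u,v),z)[0]; d=p[:2]-[.5498,-.0005]; print(cam,(u,v),p.round(4),"r",np.hypot(*d).round(4),"ang",np.degrees(np.arctan2(d[1],d[0])).round(2))
    cv2.imwrite("pics/ar_%s.png"%cam,cv2.resize(f["color"][y0-10:y1+10,x0-10:x1+10,::-1],None,fx=10,fy=10,interpolation=cv2.INTER_NEAREST))
    P=cloud(f); m=(P[:,:,2]>.064)&(P[:,:,2]<.076)&(abs(P[:,:,0]-.55)<.17)&(abs(P[:,:,1])<.17)&(f["color"].min(2)>100)
    print("mixer top",cv2.minAreaRect((P[m][:,:2]*1000).astype(np.float32)))
E
python3 arrow.py
```

```text
top (np.float64(295.727501256913), np.float64(190.9492207139266)) [0.6533 0.084  0.07  ] r 0.1336 ang 39.22
top (np.float64(295.727501256913), np.float64(190.9492207139266)) [0.6521 0.0837 0.075 ] r 0.1325 ang 39.48
mixer top ((563.3834838867188, -1.2024078369140625), (277.6605529785156, 248.83963012695312), 85.16348266601562)
scene (np.float64(317.13793103448273), np.float64(233.9682395644283)) [0.6539 0.0855 0.07  ] r 0.135 ang 39.58
scene (np.float64(317.13793103448273), np.float64(233.9682395644283)) [0.6563 0.087  0.075 ] r 0.1378 ang 39.41
mixer top ((549.7400512695312, 1.913848876953125), (278.42626953125, 280.65435791015625), 84.8872299194336)
```

View pics/ar_top.png

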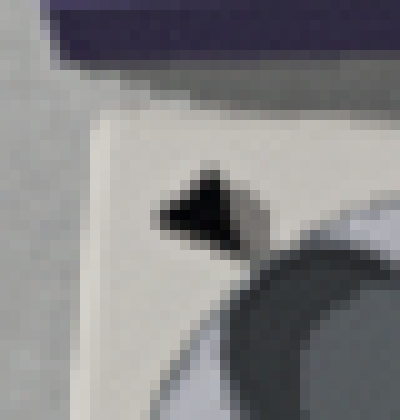

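Request:
{"method": "apply_moves", "body": {
  "increments": [
    [20, 0, -10, 1.9, -2.1, 0, 1],
    [20, 0, -10, 0, 0, -8.2, 1],
    [20, 0, -10, 0, 0, -8.2, 1],
    [20, 0, -10, 0, 0, -8.2, 1],
    [20, 0, -10, 0, 0, -8.2, 1],
    [20, 0, -10, 0, 0, -8.2, 1],
    [20, 0, -10, 0, 0, -8.2, 1],
    [10, 0, 0, 0, 0, -8.2, 1]
  ]
}}

```text
clock: 16.6
tool_pos: [0.5409, -0.004, 0.1877]
orientation: [0.327, -0.619, 0.33, 0.633]
force: [0.5, -0.1, 0.2]
width: 0.998
```

Request:
{"method": "apply_moves", "body": {
  "increments": [
    [0, 0, 0, 0, 0, -8.2, 1],
    [0, 0, 0, 0, 0, -8.2, 1],
    [0, 0, 0, 0, 0, -8.2, 1],
    [0, 0, 0, 0, 0, -8.2, 1],
    [0, 0, 0, 0, 0, 0, 1]
  ]
}}

```text
clock: 17.1
tool_pos: [0.5385, -0.0028, 0.1773]
orientation: [0.494, -0.491, 0.501, 0.513]
force: [-0.1, -0.2, -0.5]
width: 1.001
```

```bash
python3 mix.py w13
```

```text
t 17.1 tcp [538.5  -2.8 177.3] yaw(y) -179.51 toolx [-0.0296  0.0155 -0.9994] w 1.001 F [-0.1 -0.2 -0.5] j [ 0.28  0.27 -0.2  -0.03 -1.13 -0.26]
hub 932 z 0.1435 ((550.1752319335938, -11.478199005126953), (41.62239456176758, 15.251051902770996), 89.29298400878906) mean [ 0.5502 -0.0129  0.1433]
knob 1084 z 0.1137 ((442.0103454589844, -94.49540710449219), (68.81414031982422, 23.338281631469727), 32.02584457397461) mean [ 0.4359 -0.099   0.1133]
rim [207 105  82  82 987] ((600.7027587890625, -56.955318450927734), 36.207481384277344)
rim [328 114  79  80 962] ((494.62213134765625, -50.68929672241211), 35.80126953125)
rim [218 221  59  14 262] ((606.621826171875, 25.52180290222168), 27.575563430786133)
rim [334 227  44   8 177] ((501.5340270996094, 26.044021606445312), 21.103912353515625)
```

View pics/w13.png

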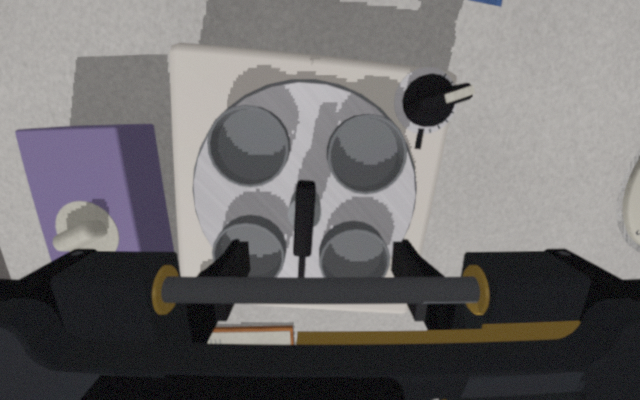

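Request:
{"method": "apply_moves", "body": {
  "increments": [
    [12, 2, 0, -0.9, -1.7, -4.3, 1],
    [0, 0, -10, 0, 0, 0, 1],
    [0, 0, -10, 0, 0, 0, 1],
    [0, 0, 0, 0, 0, 0, 1]
  ]
}}

```text
clock: 17.55
tool_pos: [0.5487, -0.0003, 0.153]
orientation: [0.512, -0.485, 0.514, 0.487]
force: [-0.3, -0.3, -1.0]
width: 0.999
```

```bash
python3 mix.py w14|head -2
```

```text
t 17.55 tcp [ 5.487e+02 -3.000e-01  1.530e+02] yaw(y) 176.9 toolx [-4.4e-03  2.0e-04 -1.0e+00] w 0.999 F [-0.3 -0.3 -1. ] j [ 0.29  0.29 -0.24 -0.   -1.04 -0.35]
hub 973 z 0.1435 ((550.2817993164062, -15.317628860473633), (33.97590637207031, 14.709711074829102), 87.10916900634766) mean [ 0.5501 -0.0164  0.1433]
```

View pics/w14.png

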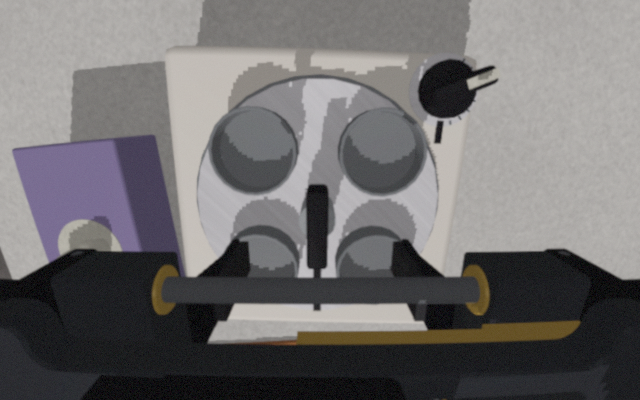

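Request:
{"method": "apply_moves", "body": {
  "increments": [
    [2, 0, -25, 0, -0.2, -0.7, 1],
    [0, 0, -25, 0, 0, 0, 1],
    [0, 0, -6, 0, 0, 0, 1],
    [0, 0, 0, 0, 0, 0, 1]
  ]
}}

```text
clock: 18.0
tool_pos: [0.5524, -0.0007, 0.0977]
orientation: [0.516, -0.485, 0.514, 0.483]
force: [-0.4, -0.1, 0.6]
width: 1.001
```

```bash
python3 -c "
from h import *
st()"
```

```text
t 18.0 tcp [552.4  -0.7  97.7] yaw(y) 176.41 toolx [ 3.4e-03  5.0e-04 -1.0e+00] w 1.001 F [-0.4 -0.1  0.6] j [ 0.29  0.35 -0.31  0.   -0.9  -0.36]
```

Request:
{"method": "apply_moves", "body": {
  "increments": [
    [-2, 0, -4, 0, 0.2, 0, 0.3],
    [0, 0, 0, 0, 0, 0, 0],
    [0, 0, 0, 0, 0, 0, 0],
    [0, 0, 0, 0, 0, 0, 0],
    [0, 0, 0, 0, 0, 0, 0],
    [0, 0, 0, 0, 0, 0, 0],
    [0, 0, 0, 0, 0, 0, 0],
    [0, 0, 0, 0, 0, 0, 0]
  ]
}}

```text
clock: 18.8
tool_pos: [0.5531, -0.0002, 0.0981]
orientation: [0.517, -0.486, 0.513, 0.483]
force: [0.5, -0.1, 1.2]
width: 0.358
```

Request:
{"method": "apply_moves", "body": {
  "increments": [
    [0, 0, 0, 0, 0, 0, 0],
    [0, 0, 0, 0, 0, 0, 0],
    [0, 0, 0, 0, 0, 0, 0],
    [0, 0, 0, 0, 0, 0, 0],
    [0, 0, 0, 0, 0, 0, 0]
  ]
}}

```text
clock: 19.3
tool_pos: [0.5514, -0.0003, 0.0979]
orientation: [0.517, -0.485, 0.514, 0.484]
force: [-1.3, 0.7, 1.2]
width: 0.182
```

```bash
python3 -c "
from h import *
st()"
```

```text
t 19.3 tcp [ 5.514e+02 -3.000e-01  9.790e+01] yaw(y) 176.47 toolx [ 0.0039  0.0016 -1.    ] w 0.182 F [-1.3  0.7  1.2] j [ 0.29  0.35 -0.31 -0.   -0.9  -0.35]
```

Request:
{"method": "apply_moves", "body": {
  "increments": [
    [0, 0, 0, 0, 0, -6, 0],
    [0, 0, 0, 0, 0, -6, 0],
    [0, 0, 0, 0, 0, -6, 0],
    [0, 0, 0, 0, 0, -6, 0],
    [0, 0, 0, 0, 0, 0, 0]
  ]
}}

```text
clock: 19.8
tool_pos: [0.5519, -0.0005, 0.0979]
orientation: [0.608, -0.364, 0.606, 0.362]
force: [-0.3, 0.3, 0.9]
width: 0.177
```

```bash
python3 -c "
from h import *
s=st();print(s['torque'])"
```

```text
t 19.8 tcp [ 5.519e+02 -5.000e-01  9.790e+01] yaw(y) 151.78 toolx [ 0.0045 -0.0012 -1.    ] w 0.177 F [-0.3  0.3  0.9] j [ 0.29  0.35 -0.31  0.   -0.9  -0.79]
[ 0.25882864  0.30452187 -0.14999751]
```

Request:
{"method": "apply_moves", "body": {
  "increments": [
    [0, 0, 0, 0, 0, -6, 0],
    [0, 0, 0, 0, 0, -6, 0],
    [0, 0, 0, 0, 0, -6, 0],
    [0, 0, 0, 0, 0, -3.5, 0],
    [0, 0, 0, 0, 0, 0, 0]
  ]
}}

```text
clock: 20.3
tool_pos: [0.5522, -0.0009, 0.0979]
orientation: [0.665, -0.245, 0.663, 0.242]
force: [-0.1, 0.6, 1.0]
width: 0.178
```

```bash
python3 mix.py w15 | head -1
```

```text
t 20.3 tcp [552.2  -0.9  97.9] yaw(y) 130.31 toolx [ 0.0041 -0.0036 -1.    ] w 0.178 F [-0.1  0.6  1. ] j [ 0.29  0.35 -0.31  0.01 -0.9  -1.17]
```

View pics/w15.png

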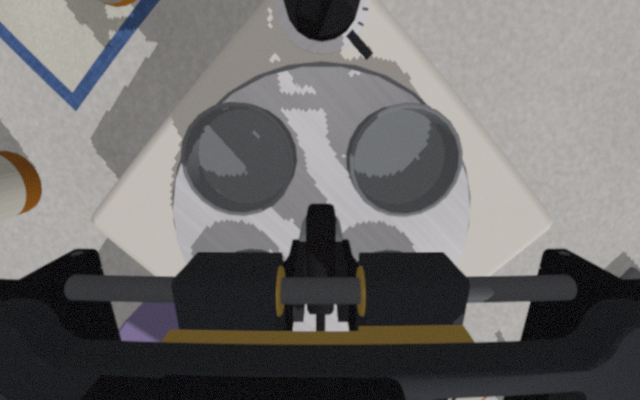

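Request:
{"method": "apply_moves", "body": {
  "increments": [
    [0, 0, 0, 0, 0, 0, 0.6],
    [0, 0, 0, 0, 0, 0, 0.6],
    [0, 0, 0, 0, 0, 0, 0.6],
    [0, 0, 0, 0, 0, 0, 1],
    [0, 0, 0, 0, 0, 0, 1],
    [0, 0, 0, 0, 0, 0, 1],
    [0, 0, 40, 0.2, 0.2, 0, 1],
    [0, 0, 45, 0, 0, 0, 1]
  ]
}}

```text
clock: 21.15
tool_pos: [0.548, -0.0016, 0.1779]
orientation: [0.658, -0.245, 0.668, 0.247]
force: [1.3, -1.0, 0.8]
width: 0.823
```

Request:
{"method": "apply_moves", "body": {
  "increments": [
    [-45, -20, 25, 0, 0, 8, 1],
    [-45, -20, 25, 0, 0, 8, 1],
    [-45, -30, 20, 0, 0, 8, 1],
    [0, -30, 0, 0, 0, 8, 1],
    [0, 0, 0, 0, 0, 8, 1],
    [0, 0, 0, 0, 0, 0, 1]
  ]
}}

```text
clock: 21.75
tool_pos: [0.4261, -0.0963, 0.2514]
orientation: [0.533, -0.47, 0.531, 0.462]
force: [0.0, -0.6, -0.2]
width: 0.998
```

```bash
python3 mix.py w16; python3 -c "
from h import *
f=grab('top'); crop(f,260,160,460,310,'pics/t16.png',4)
f=grab('scene'); crop(f,220,120,400,270,'pics/s16.png',4)"
```

```text
t 21.75 tcp [426.1 -96.3 251.4] yaw(y) 172.43 toolx [ 0.0097 -0.0052 -0.9999] w 0.998 F [ 0.  -0.6 -0.2] j [ 0.16  0.01 -0.33  0.01 -1.22 -0.29]
hub few 0
markcand [206 202  48  33 374] ((553.2372436523438, -64.47762298583984), (41.928009033203125, 63.67652893066406), 69.96546936035156)
knob 547 z 0.1134 ((433.5133972167969, -99.94912719726562), (50.5323600769043, 14.23550033569336), 19.84376335144043) mean [ 0.4333 -0.1008  0.1131]
rim [199 191  59  44 394] ((544.5326538085938, -76.15828704833984), 36.15309143066406)
pot 0.062 ((387.8772277832031, -280.0234069824219), 28.87034797668457) [ 0.388  -0.2797  0.0619]
pot 0.0619 ((509.00604248046875, -270.0228576660156), 29.460115432739258) [ 0.5085 -0.2695  0.0618]
```

View pics/w16.png

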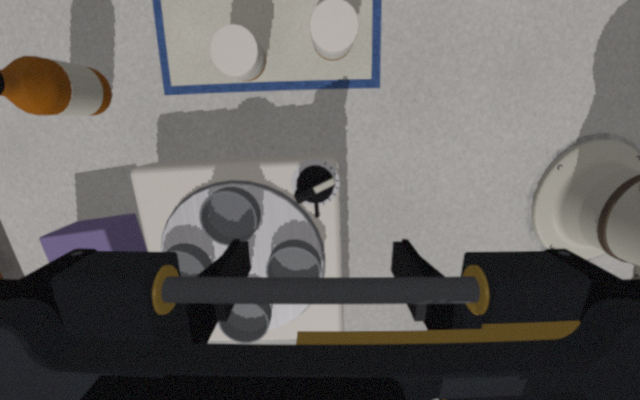

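View pics/t16.png

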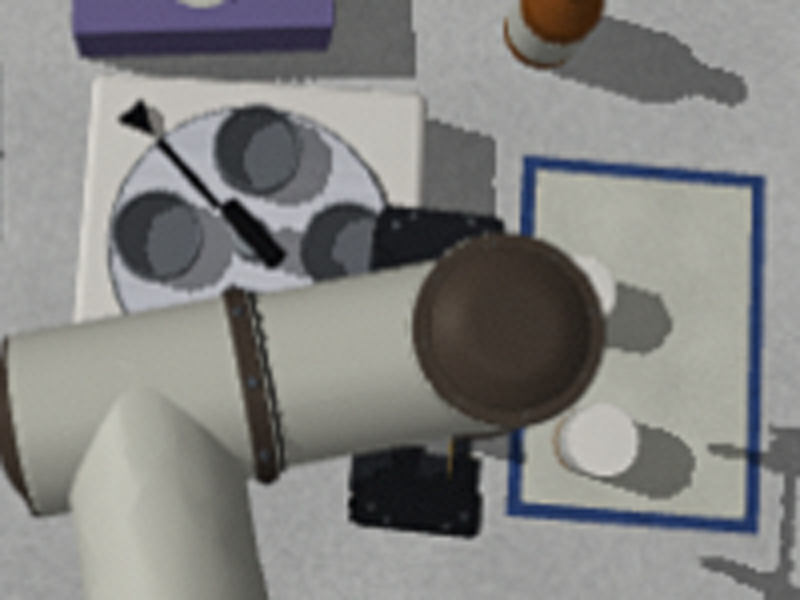

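View pics/s16.png

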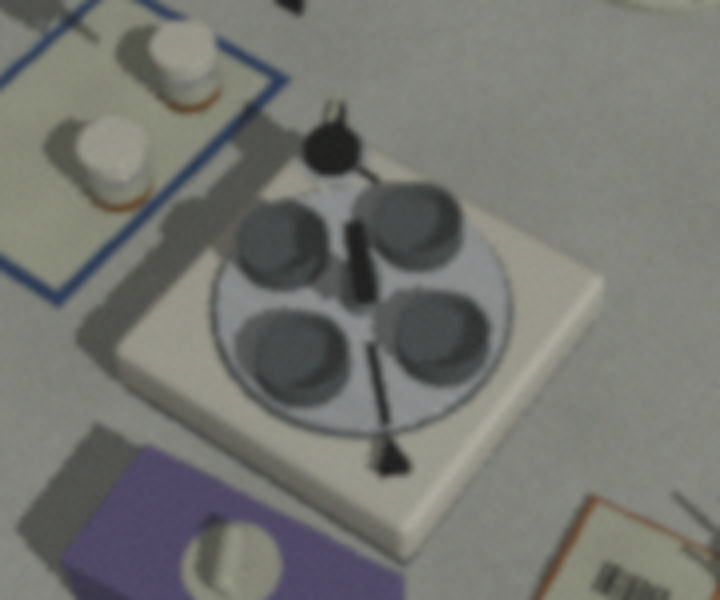

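Request:
{"method": "apply_moves", "body": {
  "increments": [
    [20, -43, 0, 0.3, 0.6, 0.8, 1],
    [20, -43, 0, 0, 0, 0.8, 1],
    [20, -43, -10, 0, 0, 0.8, 1],
    [20, -40, -20, 0, 0, 0, 1],
    [0, 0, -20, 0, 0, 0, 1],
    [0, 0, -20, 0, 0, 0, 1],
    [0, 0, 0, 0, 0, 0, 1]
  ]
}}

```text
clock: 22.6
tool_pos: [0.5128, -0.2671, 0.1727]
orientation: [0.521, -0.474, 0.524, 0.479]
force: [-0.5, 0.0, -0.4]
width: 1.002
```

```bash
python3 mix.py w17|egrep "tcp|pot"; python3 -c "
from h import *
f=grab('top'); crop(f,260,120,480,310,'pics/t17.png',3)
f=grab('scene'); crop(f,160,80,400,260,'pics/s17.png',3.3)"
```

```text
t 22.6 tcp [ 512.8 -267.1  172.7] yaw(y) 174.74 toolx [-0.0086  0.0018 -1.    ] w 1.002 F [-0.5  0.  -0.4] j [-0.2   0.33 -0.14 -0.   -1.11  0.11]
pot 0.0619 ((388.1556396484375, -280.42694091796875), 29.183176040649414) [ 0.3888 -0.2816  0.0618]
pot 0.0617 ((509.0279235839844, -270.7528381347656), 28.898265838623047) [ 0.5091 -0.2717  0.0616]
```

View pics/w17.png

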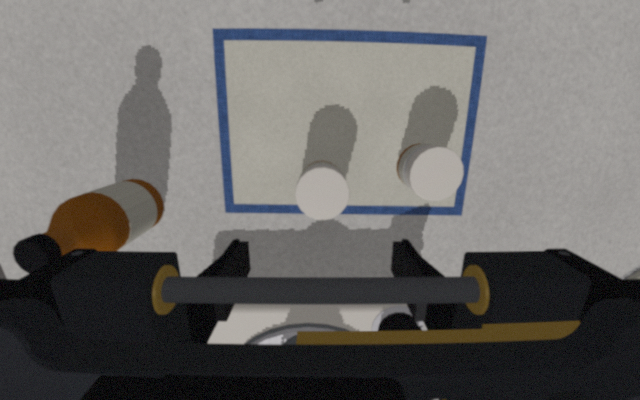

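View pics/s17.png

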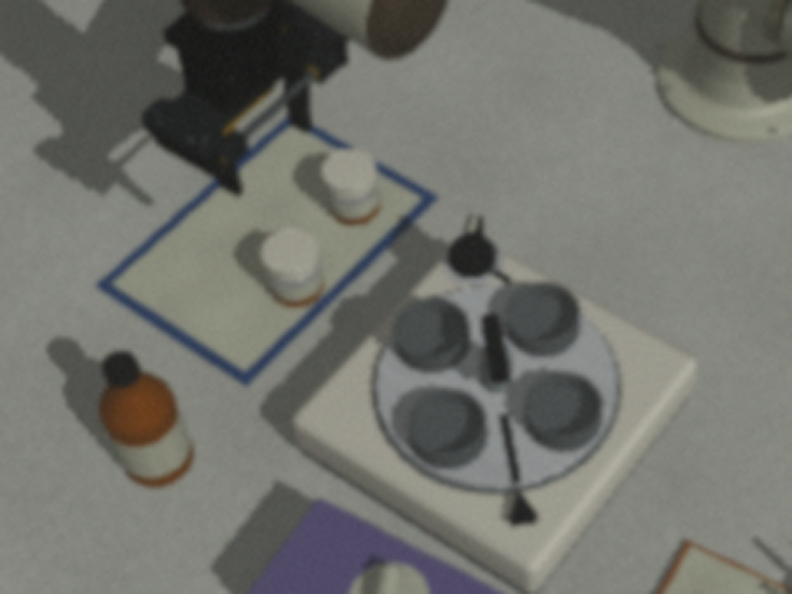

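```bash
python3 -c "
from h import *
f=grab('wrist');P=cloud(f)
p=P[180:240,20:165].reshape(-1,3);p=p[p[:,2]>.02];print(p.min(0),p.max(0))
for z0 in (.02,.06,.1,.13):
    q=p[abs(p[:,2]-z0)<.015]; print(z0,len(q),q.min(0) if len(q) else '',q.max(0) if len(q) else '')
print(onplane(f,[(150,190),(130,225)],0))"
```

```text
[ 0.7120106  -0.29953557  0.02014927] [ 0.77047314 -0.23362855  0.1607264 ]
0.02 341 [ 0.71237118 -0.29949256  0.02014927] [ 0.75493418 -0.23391107  0.03498966]
0.06 996 [ 0.7120106  -0.29953557  0.04500458] [ 0.75439102 -0.23362855  0.07499871]
0.1 1825 [ 0.71278548 -0.29891782  0.08502926] [ 0.77047314 -0.24568789  0.11497878]
0.13 1033 [ 0.72222682 -0.28858956  0.11500886] [ 0.76396252 -0.25797573  0.1449653 ]
[[ 0.73780446 -0.28047653  0.        ]
 [ 0.77870048 -0.23511107  0.        ]]
```

Request:
{"method": "apply_moves", "body": {
  "increments": [
    [-3, -3, -40, 0, -0.5, 0, 1],
    [0, 0, -45, 0, 0, 0, 1],
    [0, 0, -40, 0, 0, 0, 1],
    [0, 0, -20, 0, 0, 0, 1],
    [0, 0, 0, 0, 0, 0, 1]
  ]
}}

```text
clock: 23.3
tool_pos: [0.5199, -0.2704, 0.0408]
orientation: [0.527, -0.489, 0.514, 0.468]
force: [-0.2, 0.2, 0.6]
width: 1.001
```

```bash
python3 -c "
from h import *
st();f=grab('wrist');cv2.imwrite('pics/w18.png',f['color'][:,:,::-1])"
```

```text
t 23.3 tcp [ 519.9 -270.4   40.8] yaw(y) 175.14 toolx [ 0.0339 -0.0091 -0.9994] w 1.001 F [-0.2  0.2  0.6] j [-0.2   0.46 -0.31  0.   -0.77  0.11]
```

View pics/w18.png

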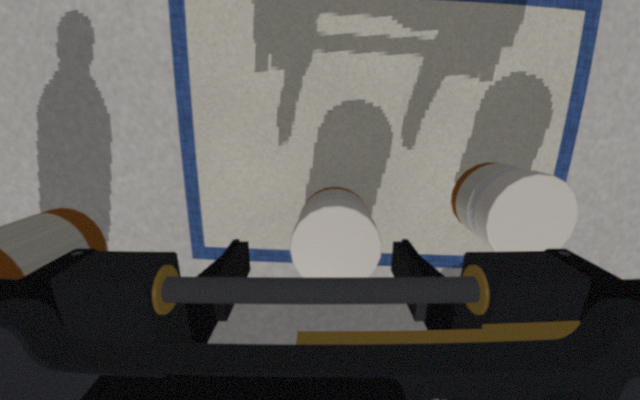

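Request:
{"method": "apply_moves", "body": {
  "increments": [
    [-10, 0, 0, 0.5, 1.9, 0, 1],
    [0, 0, 0, 0, 0, 0, 1]
  ]
}}

```text
clock: 23.55
tool_pos: [0.5142, -0.2712, 0.047]
orientation: [0.522, -0.482, 0.519, 0.475]
force: [0.4, 0.5, -0.2]
width: 0.999
```

```bash
python3 mix.py w19|egrep "tcp|pot"
```

```text
t 23.55 tcp [ 514.2 -271.2   47. ] yaw(y) 175.26 toolx [ 0.0101 -0.0038 -0.9999] w 0.999 F [ 0.4  0.5 -0.2] j [-0.21  0.45 -0.3   0.   -0.81  0.12]
pot 0.0618 ((388.1261291503906, -280.1401672363281), 29.31892204284668) [ 0.3887 -0.2872  0.0618]
pot 0.0617 ((508.69677734375, -278.62353515625), 27.390167236328125) [ 0.5082 -0.2873  0.0617]
```

Request:
{"method": "apply_moves", "body": {
  "increments": [
    [-5, 0, -15, 0.2, 0.6, 0, 1],
    [0, 0, -15, 0, 0.3, 0, 1],
    [0, 0, -10, 0, 0.2, 0, 1],
    [0, 0, 0, 0, 0, 0, 1]
  ]
}}

```text
clock: 24.0
tool_pos: [0.5116, -0.2715, 0.0072]
orientation: [0.519, -0.479, 0.521, 0.479]
force: [-0.5, -0.0, -0.5]
width: 1.002
```

```bash
python3 -c "
from h import *
st()"
```

```text
t 24.0 tcp [ 511.6 -271.5    7.2] yaw(y) 175.3 toolx [-0.0016 -0.0024 -1.    ] w 1.002 F [-0.5 -0.  -0.5] j [-0.21  0.51 -0.33  0.   -0.73  0.12]
```

Request:
{"method": "apply_moves", "body": {
  "increments": [
    [-3, 1, -4, 0, 0, 0, 1],
    [0, 0, 0, 0, 0, 0, 0.6],
    [0, 0, 0, 0, 0, 0, 0.6],
    [0, 0, 0, 0, 0, 0, 0.6],
    [0, 0, 0, 0, 0, 0, 0.4],
    [0, 0, 0, 0, 0, 0, 0.4],
    [0, 0, 0, 0, 0, 0, 0.4],
    [0, 0, 0, 0, 0, 0, 0.4]
  ]
}}

```text
clock: 24.8
tool_pos: [0.5086, -0.2705, 0.0027]
orientation: [0.519, -0.479, 0.521, 0.479]
force: [-0.2, 0.2, -1.5]
width: 0.652
```

```bash
python3 -c "
from h import *
st();f=grab('wrist');cv2.imwrite('pics/w20.png',f['color'][:,:,::-1])"
```

```text
t 24.8 tcp [ 508.6 -270.5    2.7] yaw(y) 175.31 toolx [-0.0015 -0.0026 -1.    ] w 0.652 F [-0.2  0.2 -1.5] j [-0.21  0.51 -0.34  0.   -0.72  0.12]
```

View pics/w20.png

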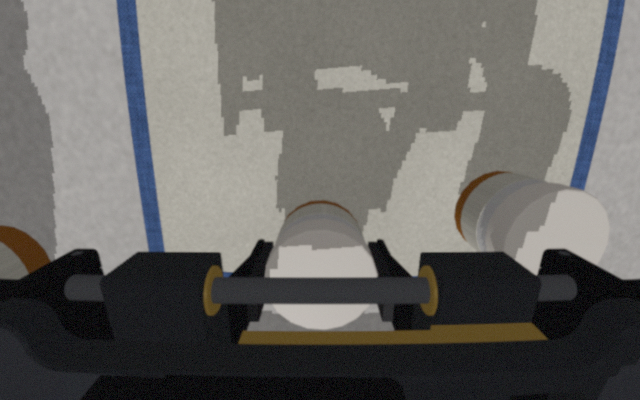

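Request:
{"method": "apply_moves", "body": {
  "increments": [
    [0, 0, 0, 0, 0, 0, 0],
    [0, 0, 0, 0, 0, 0, 0],
    [0, 0, 20, 0, 0, 0, 0],
    [0, 0, 45, 0, 0, 0, 0],
    [0, 0, 45, 0, 0, 0, 0],
    [0, 0, 45, 0, 0, 0, 0],
    [0, 0, 30, 0, 0, 0, 0],
    [0, 0, 0, 0, 0, 0, 0]
  ]
}}

```text
clock: 25.65
tool_pos: [0.5047, -0.2697, 0.1927]
orientation: [0.518, -0.477, 0.523, 0.48]
force: [0.4, -1.0, -0.6]
width: 0.656
```

```bash
python3 -c "
from h import *
st();f=grab('wrist');cv2.imwrite('pics/w21.png',f['color'][:,:,::-1])"
```

```text
t 25.65 tcp [ 504.7 -269.7  192.7] yaw(y) 175.26 toolx [-0.008  -0.0014 -1.    ] w 0.656 F [ 0.4 -1.  -0.6] j [-0.21  0.3  -0.13  0.   -1.15  0.12]
```

View pics/w21.png

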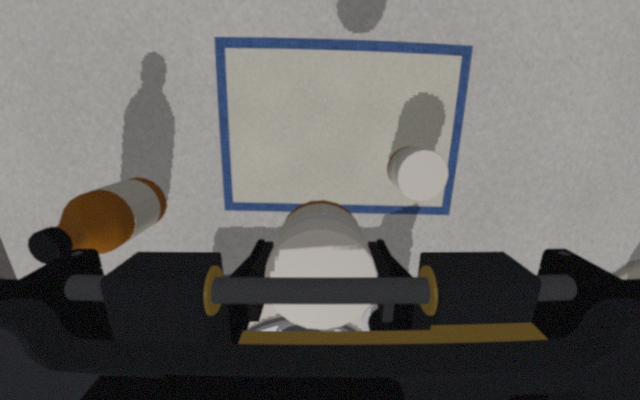

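Request:
{"method": "apply_moves", "body": {
  "increments": [
    [7, 43, 0, 0, -0.2, 0, 0],
    [7, 43, 0, 0, 0, 0, 0],
    [7, 43, 0, 0, 0, 0, 0],
    [7, 43, 0, 0, 0, 0, 0],
    [7, 43, 0, 0, 0, 0, 0],
    [7, 43, 0, 0, 0, 0, 0],
    [6, 43, 0, 0, 0, 0, 0],
    [5, 42, 0, 0, 0, 0, 0]
  ]
}}

```text
clock: 26.5
tool_pos: [0.5472, 0.0815, 0.1761]
orientation: [0.515, -0.467, 0.532, 0.483]
force: [0.2, 0.8, -1.3]
width: 0.657
```

Request:
{"method": "apply_moves", "body": {
  "increments": [
    [0, 0, 0, 0, 0, 0, 0],
    [0, 0, 0, 0, 0, 0, 0]
  ]
}}

```text
clock: 26.7
tool_pos: [0.5455, 0.0862, 0.1718]
orientation: [0.511, -0.468, 0.533, 0.486]
force: [-0.7, 0.7, -1.2]
width: 0.648
```

```bash
python3 mix.py w22
```

```text
t 26.7 tcp [545.5  86.2 171.8] yaw(y) 174.83 toolx [-0.0392 -0.0015 -0.9992] w 0.648 F [-0.7  0.7 -1.2] j [ 0.44  0.3  -0.17 -0.02 -1.13 -0.52]
hub 1815 z 0.1437 ((550.886474609375, -0.5213165283203125), (59.52845001220703, 15.404998779296875), 39.622249603271484) mean [ 0.5503 -0.0008  0.1437]
markcand [223 143  51  55 443] ((608.8844604492188, 48.1336555480957), (68.28216552734375, 6.056029319763184), 40.20849609375)
knob few 0
rim [254   0  92  63 746] ((544.693359375, -73.55547332763672), 35.887332916259766)
rim [ 169   67   86   89 1209] ((625.9210815429688, -7.185273170471191), 36.120391845703125)
rim [ 348   67   83   87 1129] ((476.5320129394531, 5.479271411895752), 36.143070220947266)
rim [264 158  79  70 576] ((557.37646484375, 73.27020263671875), 35.790252685546875)
```

View pics/w22.png

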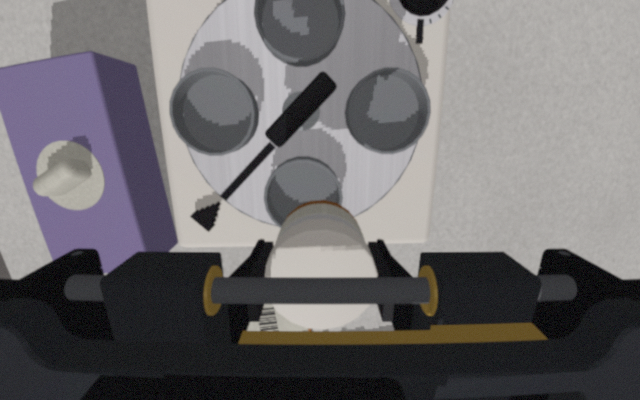

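Request:
{"method": "apply_moves", "body": {
  "increments": [
    [12, -12, 0, 0.1, -2.2, 0, 0],
    [0, 0, 0, 0, 0, 0, 0],
    [0, 0, 0, 0, 0, 0, 0]
  ]
}}

```text
clock: 27.05
tool_pos: [0.5559, 0.0708, 0.1693]
orientation: [0.521, -0.475, 0.525, 0.477]
force: [0.5, 0.1, -0.4]
width: 0.653
```

```bash
python3 -c "
from h import *
st()"
```

```text
t 27.05 tcp [555.9  70.8 169.3] yaw(y) 174.56 toolx [-0.0055 -0.0011 -1.    ] w 0.653 F [ 0.5  0.1 -0.4] j [ 0.42  0.3  -0.19 -0.   -1.09 -0.51]
```

Request:
{"method": "apply_moves", "body": {
  "increments": [
    [2, 3, -20, 0, 0.5, 0, 0],
    [0, 0, -20, 0, 0.6, 0, 0],
    [0, 0, -12, 0, 0.3, 0, 0],
    [0, 0, 0, 0, 0, 0, 0],
    [0, 0, 0, 0, 0, 0, 0]
  ]
}}

```text
clock: 27.55
tool_pos: [0.5575, 0.0715, 0.1168]
orientation: [0.516, -0.467, 0.533, 0.482]
force: [0.3, 0.4, 0.6]
width: 0.653
```

```bash
python3 -c "
from h import *
st();f=grab('wrist');cv2.imwrite('pics/w23.png',f['color'][:,:,::-1])"
```

```text
t 27.55 tcp [557.5  71.5 116.8] yaw(y) 174.27 toolx [-3.100e-02 -4.000e-04 -9.995e-01] w 0.653 F [0.3 0.4 0.6] j [ 0.41  0.36 -0.23 -0.01 -1.01 -0.5 ]
```

View pics/w23.png

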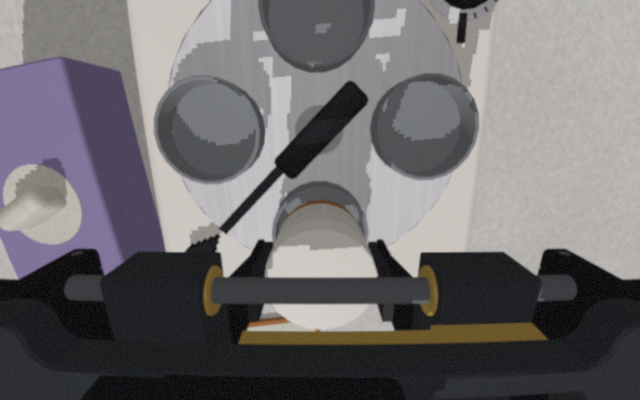

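Request:
{"method": "apply_moves", "body": {
  "increments": [
    [0, 2, 0, 0, -1.8, 0.5, 0],
    [0, 0, 0, 0, 0, 0, 0],
    [0, 0, 0, 0, 0, 0, 0]
  ]
}}

```text
clock: 27.9
tool_pos: [0.5588, 0.0739, 0.1194]
orientation: [0.524, -0.478, 0.521, 0.476]
force: [0.3, -0.2, 0.4]
width: 0.649
```

```bash
python3 mix.py w24
```

```text
t 27.9 tcp [558.8  73.9 119.4] yaw(y) 174.79 toolx [ 4.9e-03  9.0e-04 -1.0e+00] w 0.649 F [ 0.3 -0.2  0.4] j [ 0.42  0.35 -0.26  0.   -0.96 -0.51]
hub 3035 z 0.1438 ((551.40625, -0.4931793212890625), (61.49957275390625, 15.264657974243164), 40.20622634887695) mean [ 0.5503 -0.0015  0.1437]
markcand [226 164  61  61 598] ((609.59716796875, 48.46113586425781), (67.07818603515625, 6.291765213012695), 39.87743377685547)
knob few 0
rim [263   0 117  64 989] ((544.9703369140625, -74.56188201904297), 36.03317642211914)
rim [ 378   69  106  109 1872] ((476.506103515625, 5.8062214851379395), 36.34742736816406)
rim [ 160   71  106  108 1861] ((625.9137573242188, -7.04506778717041), 36.163795471191406)
rim [274 181  97  54 739] ((557.4716796875, 72.9776611328125), 35.894126892089844)
```

Request:
{"method": "apply_moves", "body": {
  "increments": [
    [-1.5, -0.5, -8, 0, 0.3, 0, 0],
    [0, 0, -8, 0, 0, 0, 0],
    [0, 0, -8, 0, 0, 0, 0],
    [0, 0, 0, 0, 0, 0, 0]
  ]
}}

```text
clock: 28.35
tool_pos: [0.5575, 0.0734, 0.0935]
orientation: [0.522, -0.476, 0.522, 0.477]
force: [-0.8, 0.1, -1.8]
width: 0.658
```

```bash
python3 -c "
from h import *
st();f=grab('wrist');cv2.imwrite('pics/w25.png',f['color'][:,:,::-1])"
```

```text
t 28.35 tcp [557.5  73.4  93.5] yaw(y) 174.75 toolx [-0.001   0.0014 -1.    ] w 0.658 F [-0.8  0.1 -1.8] j [ 0.42  0.37 -0.29 -0.   -0.91 -0.51]
```

View pics/w25.png

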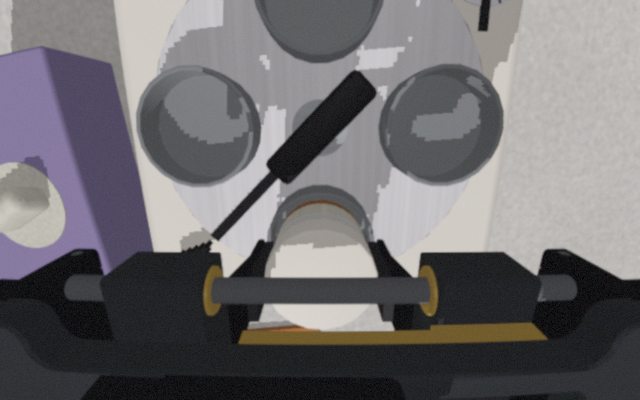

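Pot is inside the pocket rim, laterally centred (pot ~ (320,210), cup ~ (320,215)). Lower the last 7 mm and release.

Request:
{"method": "apply_moves", "body": {
  "increments": [
    [0, 0, -5, 0, 0, 0, 0],
    [0, 0, -2, 0, 0, 0, 0],
    [0, 0, -1, 0, 0, 0, 0],
    [0, 0, 0, 0, 0, 0, 0]
  ]
}}

```text
clock: 28.8
tool_pos: [0.5586, 0.0736, 0.0857]
orientation: [0.523, -0.477, 0.522, 0.477]
force: [-0.2, 0.2, -1.0]
width: 0.651
```

```bash
python3 -c "
from h import *
st()"
```

```text
t 28.8 tcp [558.6  73.6  85.7] yaw(y) 174.78 toolx [ 8.0e-04  1.4e-03 -1.0e+00] w 0.651 F [-0.2  0.2 -1. ] j [ 0.42  0.38 -0.29 -0.   -0.89 -0.51]
```

Request:
{"method": "apply_moves", "body": {
  "increments": [
    [0, 0, -1, 0, 0, 0, 0],
    [0, 0, 0, 0, 0, 0, 0.8],
    [0, 0, 0, 0, 0, 0, 0.8],
    [0, 0, 0, 0, 0, 0, 0.85],
    [0, 0, 15, 0, 0, 0, 0.9],
    [0, 0, 30, 0, 0, 0, 1],
    [0, 0, 40, 0, 0, 0, 1],
    [0, -40, 30, 0, 0, 0, 1]
  ]
}}

```text
clock: 29.6
tool_pos: [0.5562, 0.0346, 0.1989]
orientation: [0.519, -0.477, 0.524, 0.479]
force: [1.8, -0.1, 0.9]
width: 0.99
```

Request:
{"method": "apply_moves", "body": {
  "increments": [
    [-20, -45, 10, 0, 0, 0, 1],
    [-20, -45, 0, 0, 0, 0, 1],
    [-20, -45, 0, 0, 0, 0, 1],
    [-20, -45, 0, 0, 0, 0, 1],
    [-20, -45, 0, 0, 0, 0, 1],
    [-20, -45, -10, 0, 0, 0, 1],
    [-20, -40, -10, 0, 0, 0, 1],
    [0, 0, 0, 0, 0, 0, 1]
  ]
}}

```text
clock: 30.4
tool_pos: [0.4151, -0.2843, 0.1966]
orientation: [0.523, -0.482, 0.518, 0.475]
force: [0.3, 0.6, -1.1]
width: 0.999
```

```bash
python3 mix.py w26; python3 -c "
from h import *
f=grab('top'); crop(f,260,120,480,310,'pics/t26.png',3)
f=grab('scene'); crop(f,160,80,400,260,'pics/s26.png',3.3)"
```

```text
t 30.4 tcp [ 415.1 -284.3  196.6] yaw(y) 175.13 toolx [ 0.0116 -0.0028 -0.9999] w 0.999 F [ 0.3  0.6 -1.1] j [-0.28  0.17 -0.29 -0.   -1.1   0.19]
hub few 0
knob few 0
pot 0.0617 ((387.52923583984375, -280.8625793457031), 28.947298049926758) [ 0.3877 -0.2817  0.0617]
```

View pics/s26.png

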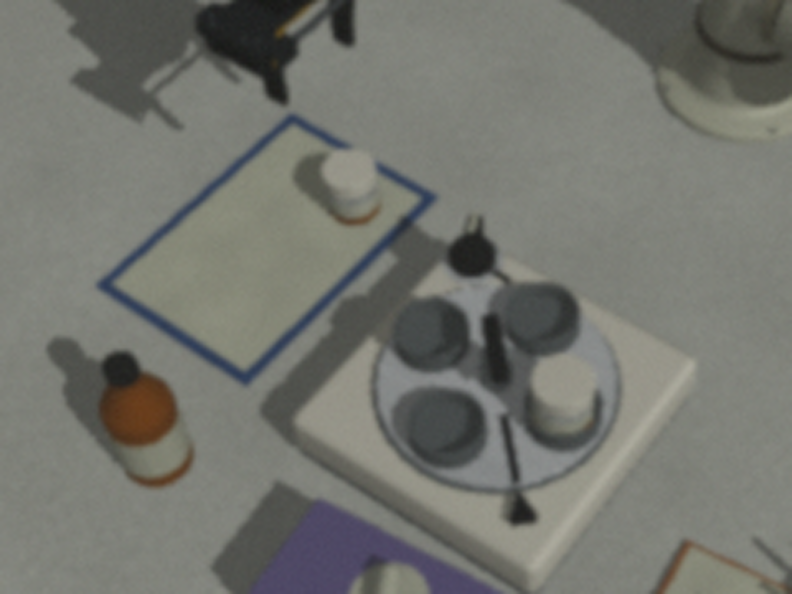

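View pics/t26.png

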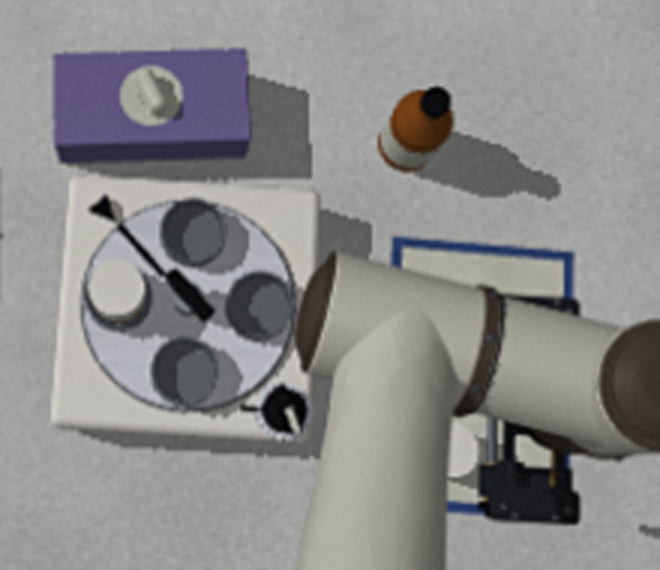

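View pics/w26.png

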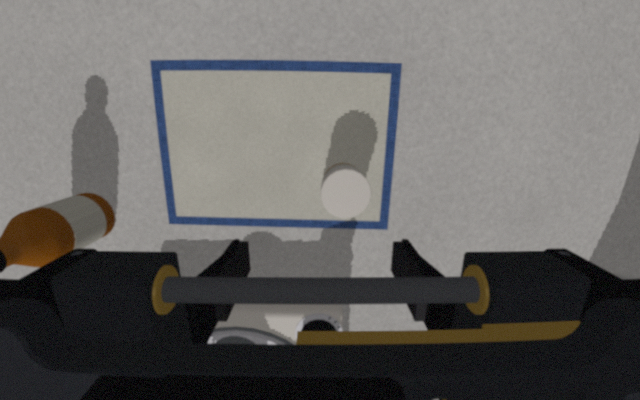

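Request:
{"method": "apply_moves", "body": {
  "increments": [
    [-14, 2, -30, 0.2, 0.6, 0, 1],
    [-13, 2, -30, 0, 0, 0, 1],
    [0, 0, -30, 0, 0, 0, 1],
    [0, 0, -30, 0, 0, 0, 1],
    [0, 0, 0, 0, 0, 0, 1],
    [0, 0, 0, 0, 0, 0, 1]
  ]
}}

```text
clock: 31.15
tool_pos: [0.3989, -0.2723, 0.0794]
orientation: [0.519, -0.489, 0.513, 0.479]
force: [-0.1, 0.3, 0.4]
width: 1.0
```

```bash
python3 mix.py w27|egrep "tcp|pot"
```

```text
t 31.15 tcp [ 398.9 -272.3   79.4] yaw(y) 176.32 toolx [ 0.0161 -0.0046 -0.9999] w 1.0 F [-0.1  0.3  0.4] j [-0.26  0.26 -0.51  0.   -0.79  0.2 ]
pot 0.0618 ((387.6881408691406, -280.907958984375), 28.816823959350586) [ 0.3874 -0.2862  0.0617]
```

View pics/w27.png

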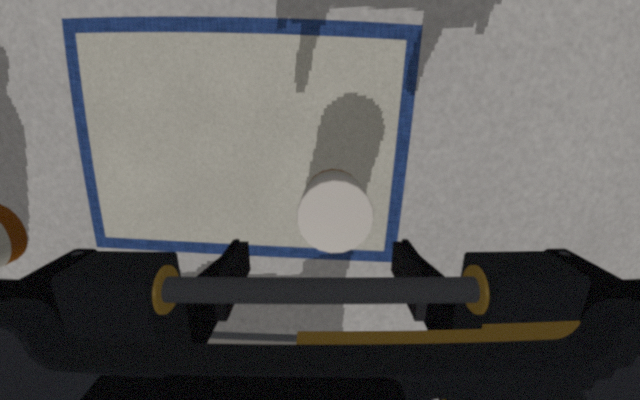

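Request:
{"method": "apply_moves", "body": {
  "increments": [
    [-11, -8, -10, 0.3, 0.9, -1, 1],
    [0, 0, -15, 0, 0.2, 0, 1],
    [0, 0, 0, 0, 0, 0, 1]
  ]
}}

```text
clock: 31.5
tool_pos: [0.3903, -0.2815, 0.0572]
orientation: [0.521, -0.48, 0.519, 0.478]
force: [-0.5, 0.1, -0.1]
width: 0.998
```

```bash
python3 -c "
from h import *
st()"
```

```text
t 31.5 tcp [ 390.3 -281.5   57.2] yaw(y) 175.31 toolx [ 0.0035 -0.0016 -1.    ] w 0.998 F [-0.5  0.1 -0.1] j [-0.29  0.3  -0.53  0.   -0.74  0.2 ]
```

Request:
{"method": "apply_moves", "body": {
  "increments": [
    [-2, 1, -18, 0, 0.4, 0, 1],
    [0, 0, -18, 0, 0.3, 0, 1],
    [0, 0, -12, 0, 0.2, 0, 1],
    [0, 0, 0, 0, 0, 0, 1]
  ]
}}

```text
clock: 31.9
tool_pos: [0.3908, -0.2831, 0.0118]
orientation: [0.518, -0.479, 0.523, 0.479]
force: [1.2, 0.3, -0.1]
width: 0.999
```

```bash
python3 -c "
from h import *
st();f=grab('wrist');cv2.imwrite('pics/w28.png',f['color'][:,:,::-1])"
```

```text
t 31.9 tcp [ 390.8 -283.1   11.8] yaw(y) 175.22 toolx [-0.0053 -0.0047 -1.    ] w 0.999 F [ 1.2  0.3 -0.1] j [-0.28  0.38 -0.57  0.01 -0.63  0.19]
```

View pics/w28.png

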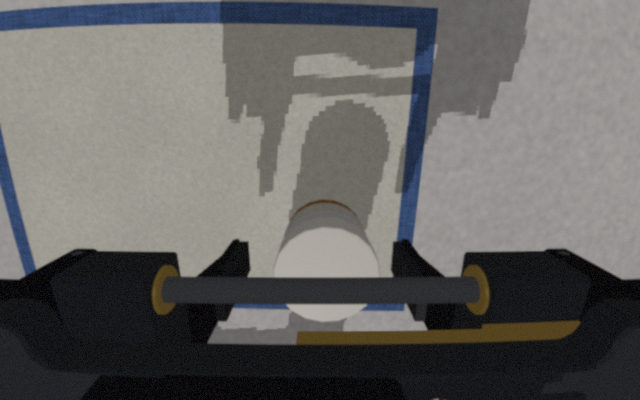

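Request:
{"method": "apply_moves", "body": {
  "increments": [
    [-3, 2.5, -8, 0.3, -0.2, 0, 1],
    [0, 0, 0, 0, 0, 0, 1],
    [0, 0, -1, 0, 0, 0, 0.6],
    [0, 0, 0, 0, 0, 0, 0.6],
    [0, 0, 0, 0, 0, 0, 0.6],
    [0, 0, 0, 0, 0, 0, 0.4],
    [0, 0, 0, 0, 0, 0, 0],
    [0, 0, 0, 0, 0, 0, 0]
  ]
}}

```text
clock: 32.75
tool_pos: [0.39, -0.2814, 0.0058]
orientation: [0.521, -0.481, 0.519, 0.477]
force: [0.8, -0.7, -0.6]
width: 0.656
```

Request:
{"method": "apply_moves", "body": {
  "increments": [
    [0, 0, 0, 0, 0, 0, 0],
    [0, 0, 0, 0, 0, 0, 0],
    [0, 0, 0, 0, 0, 0, 0]
  ]
}}

```text
clock: 33.05
tool_pos: [0.39, -0.2815, 0.0058]
orientation: [0.521, -0.481, 0.519, 0.477]
force: [-0.2, -0.7, -0.7]
width: 0.659
```

```bash
python3 -c "
from h import *
st();f=grab('wrist');cv2.imwrite('pics/w29.png',f['color'][:,:,::-1])"
```

```text
t 33.05 tcp [ 390.  -281.5    5.8] yaw(y) 175.25 toolx [ 0.0053 -0.0016 -1.    ] w 0.659 F [-0.2 -0.7 -0.7] j [-0.29  0.38 -0.58  0.   -0.61  0.2 ]
```

View pics/w29.png

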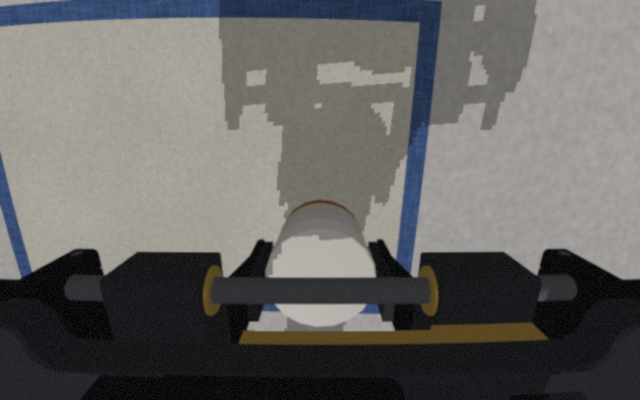

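Request:
{"method": "apply_moves", "body": {
  "increments": [
    [0, 0, 20, 0, 0, 0, 0],
    [0, 0, 40, 0, -0.2, 0, 0],
    [0, 0, 40, 0, -0.2, 0, 0],
    [10, 0, 40, 0, 0, 0, 0],
    [30, 0, 15, 0, 0, 0, 0],
    [40, 35, 0, 0, 0, 0, 0],
    [40, 42, 0, 0, 0, 0, 0],
    [30, 42, 0, 0, 0, 0, 0]
  ]
}}

```text
clock: 33.9
tool_pos: [0.5277, -0.1705, 0.1656]
orientation: [0.526, -0.477, 0.52, 0.474]
force: [2.1, -0.8, -2.1]
width: 0.658
```

Request:
{"method": "apply_moves", "body": {
  "increments": [
    [0, 42, 0, 0, 0, 0, 0],
    [0, 35, 0, 0, 0, 0, 0],
    [0, 0, 0, 0, 0, 0, 0],
    [0, 0, 0, 0, 0, 0, 0]
  ]
}}

```text
clock: 34.3
tool_pos: [0.5307, -0.0851, 0.1632]
orientation: [0.524, -0.478, 0.519, 0.477]
force: [-0.5, 0.1, -1.7]
width: 0.658
```

```bash
python3 mix.py w30
```

```text
t 34.3 tcp [530.7 -85.1 163.2] yaw(y) 174.95 toolx [ 0.0075  0.0032 -1.    ] w 0.658 F [-0.5  0.1 -1.7] j [ 0.14  0.26 -0.26 -0.   -1.04 -0.23]
hub few 0
knob 1064 z 0.1135 ((434.0206298828125, -99.18871307373047), (51.20662307739258, 15.375686645507812), 19.085132598876953) mean [ 0.435  -0.1006  0.1129]
rim [267 183  75  52 447] ((545.720703125, -80.05096435546875), 35.43939208984375)
pot 0.0629 ((737.2601318359375, -239.36929321289062), 20.652814865112305) [ 0.7306 -0.2371  0.063 ]
```

View pics/w30.png

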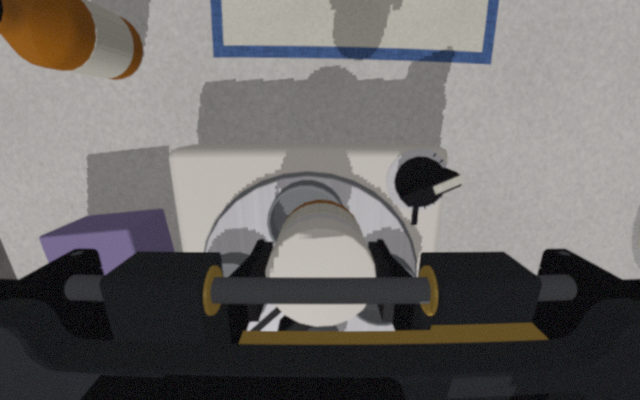

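Request:
{"method": "apply_moves", "body": {
  "increments": [
    [14, 9, -12, -0.2, 0.4, 0, 0],
    [0, 0, -15, 0, 0, 0, 0],
    [0, 0, -12, 0, 0, 0, 0],
    [0, 0, 0, 0, 0, 0, 0],
    [0, 0, 0, 0, 0, 0, 0]
  ]
}}

```text
clock: 34.85
tool_pos: [0.5443, -0.0811, 0.1229]
orientation: [0.523, -0.476, 0.524, 0.475]
force: [-0.4, 0.2, -1.1]
width: 0.659
```

```bash
python3 mix.py w31
```

```text
t 34.85 tcp [544.3 -81.1 122.9] yaw(y) 174.49 toolx [ 4.e-04 -7.e-04 -1.e+00] w 0.659 F [-0.4  0.2 -1.1] j [ 0.15  0.32 -0.28  0.   -0.97 -0.24]
hub few 0
knob 1510 z 0.1135 ((434.11773681640625, -99.56098175048828), (50.75700759887695, 14.195279121398926), 19.948850631713867) mean [ 0.4353 -0.1008  0.1128]
rim [274 188  94  47 645] ((544.3236083984375, -77.90092468261719), 35.55894470214844)
pot 0.0631 ((736.9495849609375, -240.6403045654297), 22.402616500854492) [ 0.7301 -0.2378  0.0628]
```

View pics/w31.png

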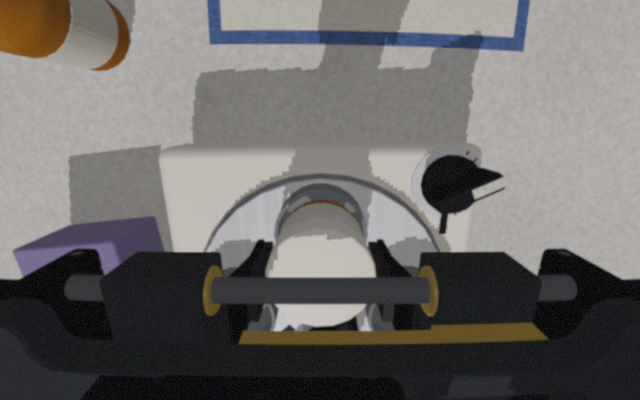

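Request:
{"method": "apply_moves", "body": {
  "increments": [
    [0.5, 6, -4, 0, 0, 0.4, 0],
    [0, 0, 0, 0, 0, 0, 0],
    [0, 0, 0, 0, 0, 0, 0]
  ]
}}

```text
clock: 35.2
tool_pos: [0.5454, -0.0751, 0.1201]
orientation: [0.523, -0.478, 0.521, 0.476]
force: [0.5, 0.7, -1.3]
width: 0.652
```

```bash
python3 -c "
from h import *
st();f=grab('wrist');crop(f,160,120,480,320,'pics/w32.png',2.4)"
```

```text
t 35.2 tcp [545.4 -75.1 120.1] yaw(y) 174.87 toolx [ 3.2e-03 -4.0e-04 -1.0e+00] w 0.652 F [ 0.5  0.7 -1.3] j [ 0.16  0.32 -0.29  0.   -0.96 -0.25]
```

View pics/w32.png

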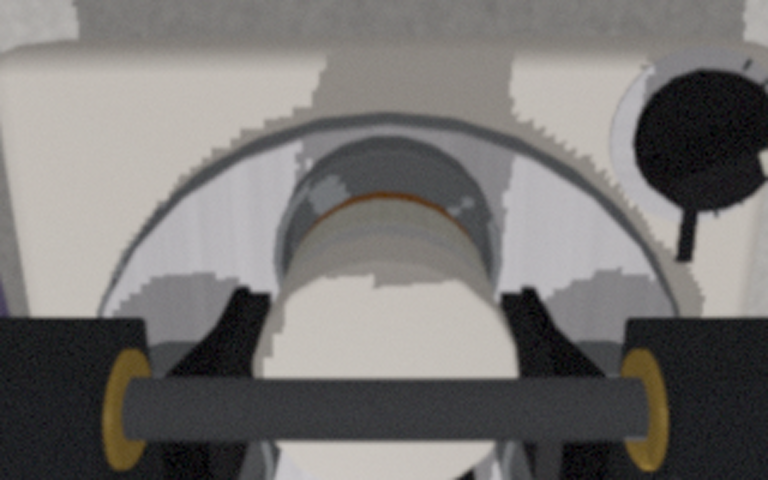

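Request:
{"method": "apply_moves", "body": {
  "increments": [
    [0, 0, -8, 0, 0, 0, 0],
    [0, 0, -8, 0, 0, 0, 0],
    [0, 0, -7, 0, 0, 0, 0],
    [0, 0, 0, 0, 0, 0, 0]
  ]
}}

```text
clock: 35.65
tool_pos: [0.5451, -0.0748, 0.0952]
orientation: [0.523, -0.478, 0.521, 0.476]
force: [0.3, -0.0, -0.9]
width: 0.655
```

```bash
python3 -c "
from h import *
st()"
```

```text
t 35.65 tcp [545.1 -74.8  95.2] yaw(y) 174.88 toolx [ 0.0032 -0.     -1.    ] w 0.655 F [ 0.3 -0.  -0.9] j [ 0.16  0.35 -0.32  0.   -0.9  -0.25]
```

Request:
{"method": "apply_moves", "body": {
  "increments": [
    [0, 0, -4, 0, 0, 0, 0],
    [0, 0, -2, 0, 0, 0, 0],
    [0, 0, -1, 0, 0, 0, 0],
    [0, 0, 0, 0, 0, 0, 0]
  ]
}}

```text
clock: 36.05
tool_pos: [0.5458, -0.0748, 0.0891]
orientation: [0.522, -0.479, 0.521, 0.476]
force: [0.0, 0.2, -0.1]
width: 0.658
```

```bash
python3 -c "
from h import *
st()"
```

```text
t 36.05 tcp [545.8 -74.8  89.1] yaw(y) 174.95 toolx [ 4.3e-03 -8.0e-04 -1.0e+00] w 0.658 F [ 0.   0.2 -0.1] j [ 0.16  0.36 -0.33  0.   -0.88 -0.25]
```

Request:
{"method": "apply_moves", "body": {
  "increments": [
    [0, 0, -1, 0, 0, 0, 0.8],
    [0, 0, 0, 0, 0, 0, 0.8],
    [0, 0, 0, 0, 0, 0, 0.85],
    [0, 0, 15, 0, 0, 0, 0.9],
    [0, 0, 30, 0, 0, 0, 1],
    [0, 0, 40, 0, 0, 0, 1],
    [-30, 0, 40, 0, 0, 8, 1],
    [-30, 0, 20, 0, 0, 8, 1]
  ]
}}

```text
clock: 36.85
tool_pos: [0.4851, -0.0755, 0.2332]
orientation: [-0.446, 0.548, -0.45, -0.547]
force: [0.9, 0.1, 0.5]
width: 0.995
```

Request:
{"method": "apply_moves", "body": {
  "increments": [
    [-20, -10, 0, 0, 0, 8.2, 1],
    [-20, -10, 0, 0, 0, 8.2, 1],
    [-20, -10, 0, 0, 0, 8.2, 1],
    [0, 0, 0, 0, 0, 8.2, 1],
    [0, 0, 0, 0, 0, 8.2, 1],
    [0, 0, 0, 0, 0, 8.2, 1],
    [0, 0, 0, 0, 0, 8.2, 1],
    [0, 0, 0, 0, 0, 0, 1]
  ]
}}

```text
clock: 37.65
tool_pos: [0.4215, -0.1068, 0.2404]
orientation: [-0.118, 0.703, -0.112, -0.693]
force: [0.8, 0.5, 0.4]
width: 1.001
```

```bash
python3 mix.py w33; python3 -c "
from h import *
f=grab('scene'); crop(f,160,80,400,260,'pics/s33.png',3.3)"
```

```text
t 37.65 tcp [ 421.5 -106.8  240.4] yaw(y) -108.72 toolx [ 0.0153  0.0062 -0.9999] w 1.001 F [0.8 0.5 0.4] j [ 0.12  0.01 -0.35 -0.   -1.19  1.12]
hub 1112 z 0.1434 ((550.501953125, -1.4309043884277344), (60.607078552246094, 16.889856338500977), 40.87456130981445) mean [ 0.5505 -0.0028  0.1429]
markcand [145  12  38  62 980] ((636.7652587890625, 8.013912200927734), (41.015708923339844, 64.65489959716797), 62.33955383300781)
markcand [186  29  23  50 124] ((607.86572265625, -26.35456085205078), (15.632966995239258, 55.32016372680664), 46.825401306152344)
markcand [115  64  55  32 273] ((608.5360717773438, 48.25010681152344), (68.88090515136719, 6.391571521759033), 40.154022216796875)
markcand [158 114  13  44 116] ((542.0811157226562, 51.000099182128906), (13.727842330932617, 51.0205078125), 60.583984375)
markcand [191 152  39  53 833] ((478.06976318359375, 22.70631980895996), (40.72198486328125, 65.39360809326172), 79.12571716308594)
knob 584 z 0.1136 ((434.3099365234375, -99.79898834228516), (50.81916809082031, 14.230827331542969), 19.24038314819336) mean [ 0.4355 -0.1002  0.1132]
rim [134   4  69  76 947] ((625.7468872070312, -6.89663553237915), 36.523921966552734)
rim [237  59  54  71 390] ((544.7022094726562, -75.76019287109375), 35.62614440917969)
rim [264  86  19  36  53] ((531.287109375, -87.82844543457031), 19.891292572021484)
rim [113  99  51  66 750] ((556.9591674804688, 73.24285888671875), 36.41838455200195)
rim [195 100  12  18  51] ((552.9036254882812, -12.024102210998535), 10.099565505981445)
rim [183 148  63  62 645] ((476.20355224609375, 5.577338218688965), 36.250579833984375)
```

View pics/w33.png

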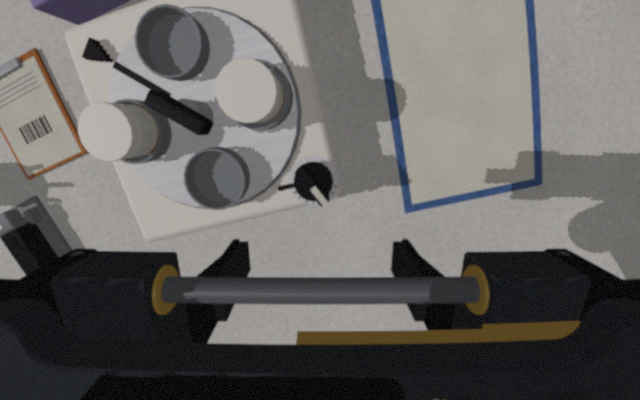

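View pics/s33.png

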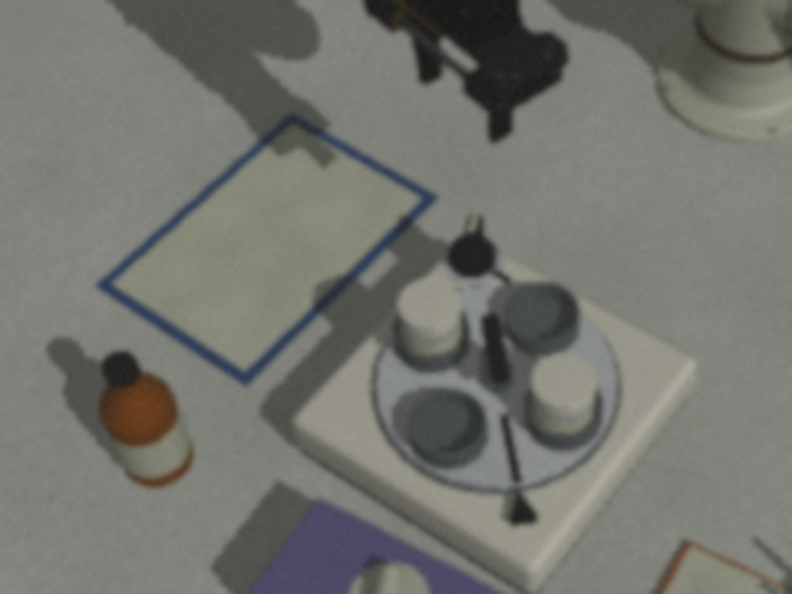

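```bash
cat > chk.py <<'E'
from h import *
f=grab("wrist"); P=cloud(f); Z=P[:,:,2]; C=f["color"]
m=((Z>.138)&(Z<.152)&(C.min(2)>110)); m[235:]=0
n,l,s,c=cv2.connectedComponentsWithStats(m.astype(np.uint8))
for k in range(1,n):
    if s[k,4]>150: p=P[l==k]; print("lid",np.median(p[:,2]).round(4),cv2.minEnclosingCircle((p[:,:2]*1000).astype(np.float32)), "tilt",np.polyfit(p[:,0]-p[:,0].mean(),p[:,2],1)[0].round(3),np.polyfit(p[:,1]-p[:,1].mean(),p[:,2],1)[0].round(3))
k=np.array([.434,-.0998])
w=(np.hypot(P[:,:,0]-k[0],P[:,:,1]-k[1])<.045)&(Z>.1)&(C.min(2)>110); w[240:]=0
p=P[w]; 
if len(p): print("white line",len(p),p.mean(0).round(4),np.degrees(np.arctan2(*(p.mean(0)[:2]-k)[::-1])).round(1))
d=np.hypot(P[:,:,0]-k[0],P[:,:,1]-k[1]); w=(d>.028)&(d<.048)&(Z<.085)&(Z>.06)&(C.max(2)<60); w[240:]=0
n,l,s,c=cv2.connectedComponentsWithStats(w.astype(np.uint8))
for q in range(1,n):
    if s[q,4]>8: p=onplane(f,c[q],.072)[0]; e=p[:2]-k; print("mark",s[q],p.round(4),np.hypot(*e).round(4),np.degrees(np.arctan2(e[1],e[0])).round(1))
E
python3 chk.py
```

```text
lid 0.1448 ((545.9572143554688, -74.2287826538086), 29.084712982177734) tilt 0.001 0.002
lid 0.1447 ((558.4943237304688, 73.67217254638672), 29.328031539916992) tilt -0.0 -0.001
white line 139 [ 0.4225 -0.1029  0.1166] -165.1
mark [279 185  13   5  34] [ 0.4375 -0.0626  0.072 ] 0.0373 84.6
```

Request:
{"method": "apply_moves", "body": {
  "increments": [
    [4, 2, -20, -0.4, 0.9, 7.7, 1],
    [4, 2, -20, 0, 0, 7.7, 1],
    [4, 2, -20, 0, 0, 7.7, 1],
    [0, 0, -20, 0, 0, 7.7, 1],
    [0, 0, -10, 0, 0, 7.5, 1],
    [0, 0, 0, 0, 0, 0, 1],
    [0, 0, 0, 0, 0, 0, 1]
  ]
}}

```text
clock: 38.5
tool_pos: [0.4351, -0.1005, 0.1482]
orientation: [0.122, 0.697, 0.124, -0.696]
force: [-0.2, -0.3, 0.4]
width: 0.999
```

```bash
python3 mix.py w34|egrep "tcp|knob"
```

```text
t 38.5 tcp [ 435.1 -100.5  148.2] yaw(y) -70.0 toolx [ 9.0e-04  2.7e-03 -1.0e+00] w 0.999 F [-0.2 -0.3  0.4] j [ 0.14  0.12 -0.48 -0.   -0.97  1.78]
knob 753 z 0.1136 ((441.1717529296875, -97.12520599365234), (36.96047592163086, 14.000764846801758), 18.720783233642578) mean [ 0.4425 -0.0966  0.1133]
```

View pics/w34.png

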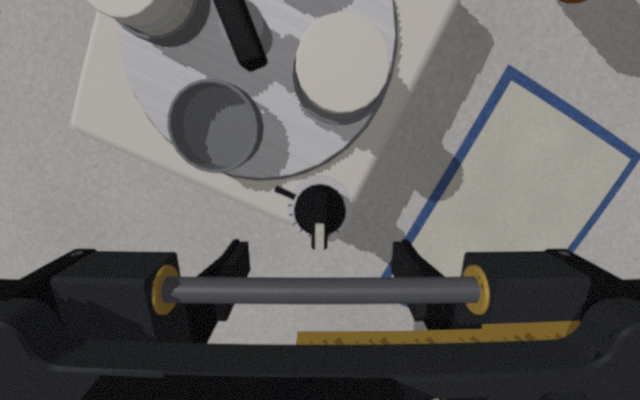

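Request:
{"method": "apply_moves", "body": {
  "increments": [
    [-1, 1, -25, 0, 0, 0, 1],
    [0, 0, -25, 0, 0.2, 0, 1],
    [0, 0, -15, 0, 0, 0, 1],
    [0, 0, 0, 0, 0, 0, 1]
  ]
}}

```text
clock: 38.95
tool_pos: [0.4382, -0.0993, 0.086]
orientation: [0.119, 0.7, 0.12, -0.694]
force: [-0.1, -0.4, 0.5]
width: 1.001
```

```bash
python3 -c "
from h import *
st()"
```

```text
t 38.95 tcp [438.2 -99.3  86. ] yaw(y) -70.53 toolx [ 0.0091  0.0033 -1.    ] w 1.001 F [-0.1 -0.4  0.5] j [ 0.14  0.2  -0.57 -0.   -0.79  1.77]
```

Request:
{"method": "apply_moves", "body": {
  "increments": [
    [-4, -0.5, -12, -0.2, 0.6, 0, 1],
    [0, 0, -8, 0, 0.2, 0, 1],
    [0, 0, 0, 0, 0, 0, 1],
    [0, 0, 0, 0, 0, 0, 1]
  ]
}}

```text
clock: 39.35
tool_pos: [0.4365, -0.0997, 0.0674]
orientation: [0.119, 0.697, 0.119, -0.697]
force: [0.2, -0.6, 0.0]
width: 0.998
```

```bash
python3 -c "
from h import *
st()"
```

```text
t 39.35 tcp [436.5 -99.7  67.4] yaw(y) -70.66 toolx [ 1.e-04 -4.e-04 -1.e+00] w 0.998 F [ 0.2 -0.6  0. ] j [ 0.14  0.23 -0.59  0.   -0.75  1.77]
```

Tips at ~0.095; shift 2 mm and close.

Request:
{"method": "apply_moves", "body": {
  "increments": [
    [-2, 0, -3, 0, 0, 0, 0.5],
    [0, 0, 0, 0, 0, 0, 0.4],
    [0, 0, 0, 0, 0, 0, 0],
    [0, 0, 0, 0, 0, 0, 0],
    [0, 0, 0, 0, 0, 0, 0],
    [0, 0, 0, 0, 0, 0, 0],
    [0, 0, 0, 0, 0, 0, 0],
    [0, 0, 0, 0, 0, 0, 0]
  ]
}}

```text
clock: 40.15
tool_pos: [0.4355, -0.0996, 0.0656]
orientation: [0.119, 0.698, 0.118, -0.696]
force: [0.8, 0.0, 0.9]
width: 0.355
```

Request:
{"method": "apply_moves", "body": {
  "increments": [
    [0, 0, 0, 0, 0, 0, 0],
    [0, 0, 0, 0, 0, 0, 0],
    [0, 0, 0, 0, 0, 0, 0],
    [0, 0, 0, 0, 0, 0, 0],
    [0, 0, 0, 0, 0, 0, 0],
    [0, 0, 0, 0, 0, 0, 0]
  ]
}}

```text
clock: 40.75
tool_pos: [0.4355, -0.0996, 0.0656]
orientation: [0.119, 0.698, 0.118, -0.696]
force: [-0.1, 0.0, -0.3]
width: 0.157
```

```bash
python3 -c "
from h import *
st()"
```

```text
t 40.75 tcp [435.5 -99.6  65.6] yaw(y) -70.69 toolx [ 3.6e-03 -1.0e-04 -1.0e+00] w 0.157 F [-0.1  0.  -0.3] j [ 0.14  0.23 -0.6   0.   -0.74  1.77]
```

Request:
{"method": "apply_moves", "body": {
  "increments": [
    [0, 0, 0, 0, 0, -7, 0],
    [0, 0, 0, 0, 0, -7, 0],
    [0, 0, 0, 0, 0, -7, 0],
    [0, 0, 0, 0, 0, -7, 0],
    [0, 0, 0, 0, 0, -7, 0],
    [0, 0, 0, 0, 0, -7, 0],
    [0, 0, 0, 0, 0, -7, 0],
    [0, 0, 0, 0, 0, -7, 0]
  ]
}}

```text
clock: 41.55
tool_pos: [0.4352, -0.1008, 0.0656]
orientation: [-0.233, 0.668, -0.236, -0.667]
force: [-0.1, -0.4, 0.4]
width: 0.16
```

```bash
python3 -c "
from h import *
s=st();print(s['torque'])"
```

```text
t 41.55 tcp [ 435.2 -100.8   65.6] yaw(y) -128.72 toolx [-1.0e-04 -4.8e-03 -1.0e+00] w 0.16 F [-0.1 -0.4  0.4] j [ 0.14  0.23 -0.6   0.01 -0.74  0.75]
[-0.04034709  0.0621973   0.06566147]
```

Request:
{"method": "apply_moves", "body": {
  "increments": [
    [0, 0, 0, 0, 0, -7, 0],
    [0, 0, 0, 0, 0, -7, 0],
    [0, 0, 0, 0, 0, -7, 0],
    [0, 0, 0, 0, 0, -7, 0],
    [0, 0, 0, 0, 0, -7, 0],
    [0, 0, 0, 0, 0, -7, 0],
    [0, 0, 0, 0, 0, -7, 0],
    [0, 0, 0, 0, 0, 0, 0]
  ]
}}

```text
clock: 42.35
tool_pos: [0.4342, -0.1011, 0.0656]
orientation: [0.497, -0.501, 0.501, 0.502]
force: [-0.1, 0.2, -0.7]
width: 0.157
```

```bash
python3 -c "
from h import *
s=st();f=grab('wrist');cv2.imwrite('pics/w35.png',f['color'][:,:,::-1])"
```

```text
t 42.35 tcp [ 434.2 -101.1   65.6] yaw(y) -179.69 toolx [-0.0054 -0.003  -1.    ] w 0.157 F [-0.1  0.2 -0.7] j [ 0.14  0.24 -0.59  0.   -0.75 -0.14]
```

View pics/w35.png

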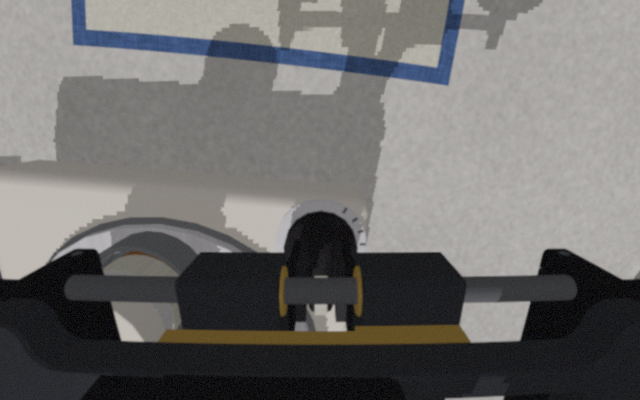

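Remaining about -5.7°. Then release and rise.

Request:
{"method": "apply_moves", "body": {
  "increments": [
    [0, 1, 0, 0.2, -0.2, -5.6, 0],
    [0, 0, 0, 0, 0, 0, 0],
    [0, 0, 0, 0, 0, 0, 0]
  ]
}}

```text
clock: 42.7
tool_pos: [0.4342, -0.1011, 0.0656]
orientation: [0.52, -0.478, 0.521, 0.479]
force: [-0.0, 0.5, -0.2]
width: 0.16
```

```bash
python3 -c "
from h import *
s=st()"
```

```text
t 42.7 tcp [ 434.2 -101.1   65.6] yaw(y) 175.16 toolx [-2.3e-03 -7.0e-04 -1.0e+00] w 0.16 F [-0.   0.5 -0.2] j [ 0.14  0.24 -0.59  0.   -0.75 -0.22]
```

Request:
{"method": "apply_moves", "body": {
  "increments": [
    [0, 0, 0, 0, 0, 0, 0.5],
    [0, 0, 0, 0, 0, 0, 0.5],
    [0, 0, 0, 0, 0, 0, 0.6],
    [0, 0, 0, 0, 0, 0, 0.8],
    [0, 0, 20, 0, 0, 0, 0.8],
    [0, 0, 40, 0, 0, 0, 1],
    [0, 0, 45, 0, 0, 0, 1],
    [0, 0, 45, 0, 0, 0, 1]
  ]
}}

```text
clock: 43.5
tool_pos: [0.4276, -0.1009, 0.2137]
orientation: [0.513, -0.475, 0.525, 0.485]
force: [1.3, -0.4, -0.4]
width: 0.8
```

Request:
{"method": "apply_moves", "body": {
  "increments": [
    [0, 40, 15, 0, 0, 0, 1],
    [0, 40, 15, 0, 0, 0, 1],
    [0, 40, 15, 0, 0, 0, 1],
    [0, 40, 0, 0, 0, 0, 1],
    [0, 40, 0, 0, 0, 0, 1],
    [0, 0, 0, 0, 0, 0, 1]
  ]
}}

```text
clock: 44.1
tool_pos: [0.4305, 0.1058, 0.2697]
orientation: [0.521, -0.477, 0.52, 0.481]
force: [-0.3, -0.1, 0.4]
width: 0.999
```

```bash
python3 mix.py w36; python3 chk.py; python3 -c "
from h import *
f=grab('top'); crop(f,160,120,480,310,'pics/t36.png',2.5)
f=grab('scene'); crop(f,180,100,470,310,'pics/s36.png',2.7)"
```

```text
t 44.1 tcp [430.5 105.8 269.7] yaw(y) 175.3 toolx [-0.0021  0.0043 -1.    ] w 0.999 F [-0.3 -0.1  0.4] j [ 0.61  0.02 -0.27 -0.   -1.28 -0.69]
hub 988 z 0.1434 ((550.44482421875, -0.6125392913818359), (61.25846481323242, 16.93918800354004), 39.74516296386719) mean [ 5.490e-01 -3.000e-04  1.429e-01]
markcand [247  91  22  40 125] ((503.6973876953125, 11.98507308959961), (13.580222129821777, 49.14158248901367), 17.81033706665039)
markcand [127  92  44  42 582] ((644.2074584960938, 2.5698585510253906), (35.91494369506836, 58.98264694213867), 53.701229095458984)
markcand [162 129  35  42 253] ((608.7444458007812, 48.04613494873047), (68.78372192382812, 6.1783905029296875), 40.77857208251953)
knob 330 z 0.114 ((435.81475830078125, -84.4124984741211), (23.33497428894043, 13.917075157165527), 87.90193176269531) mean [ 0.4357 -0.0836  0.1136]
rim [179   0  57  70 695] ((543.7051391601562, -74.60824584960938), 35.99177551269531)
rim [243  71  62  65 586] ((476.30572509765625, 5.2489013671875), 36.0655403137207)
rim [116  74  62  64 713] ((625.8186645507812, -6.64213752746582), 36.842987060546875)
rim [211  97  12  22  54] ((543.863525390625, 3.172527313232422), 12.640435218811035)
rim [197 139  48  58 396] ((555.6483764648438, 73.26558685302734), 35.71344757080078)
lid 0.1448 ((546.0686645507812, -73.13594818115234), 29.53539276123047) tilt 0.008 -0.011
lid 0.1448 ((554.0856323242188, 70.32958984375), 29.157058715820312) tilt 0.007 0.005
white line 174 [ 0.4357 -0.084   0.114 ] 83.9
mark [301  37   3  16  48] [ 0.4374 -0.0633  0.072 ] 0.0366 84.7
```

View pics/w36.png

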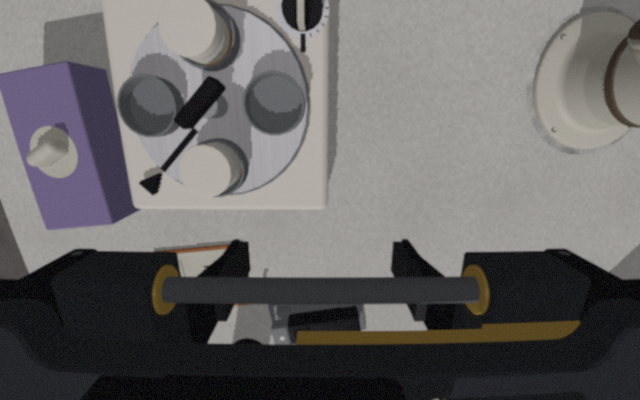

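View pics/t36.png

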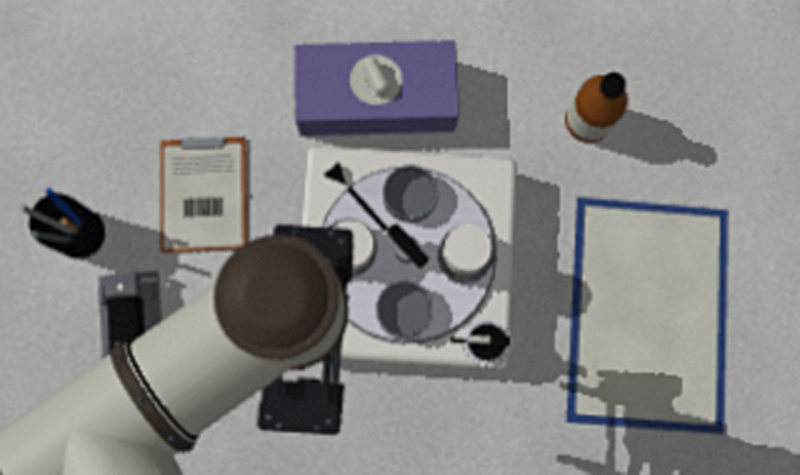

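View pics/s36.png

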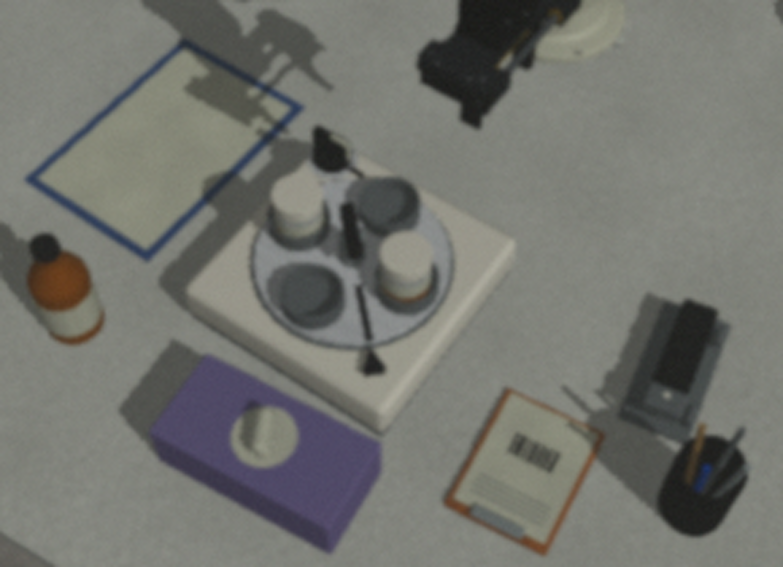

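Request:
{"method": "apply_moves", "body": {
  "increments": [
    [-30, 40, 0, 0, 0, 0, 1],
    [-20, 40, 0, 0, 0, 0, 1],
    [0, 30, 0, 0, 0, 0, 1],
    [0, 0, 0, 0, 0, 0, 1],
    [0, 0, 0, 0, 0, 0, 1]
  ]
}}

```text
clock: 44.8
tool_pos: [0.3801, 0.2066, 0.2688]
orientation: [0.525, -0.472, 0.527, 0.474]
force: [-0.3, -0.2, 0.2]
width: 1.001
```

```bash
python3 chk.py|grep lid; python3 -c "
from h import *
st()
g=grab('scene');P=cloud(g);Z=P[:,:,2];C=g['color']
m=(C.max(2)<55)&(Z>.036)&(Z<.055)&(abs(P[:,:,0]-.45)<.1)&(abs(P[:,:,1]-.37)<.05)
print(len(P[m]),cv2.minAreaRect((P[m][:,:2]*1000).astype(np.float32)))
m=(Z>.138)&(Z<.152)&(C.min(2)>90)&(abs(P[:,:,0]-.55)<.05)&(abs(P[:,:,1])<.12)
n,l,s,c=cv2.connectedComponentsWithStats(m.astype(np.uint8))
for k in range(1,n):
    if s[k,4]>20: print('lid scene',cv2.minEnclosingCircle((P[l==k][:,:2]*1000).astype(np.float32)))
"
```

```text
lid 0.1438 ((38.10699462890625, 45.14491653442383), 17.022174835205078) tilt 0.171 -0.15
lid 0.1449 ((553.4673461914062, 70.13298797607422), 29.630067825317383) tilt 0.006 -0.007
t 44.85 tcp [380.2 206.4 268.7] yaw(y) 173.93 toolx [-0.0044  0.0014 -1.    ] w 0.999 F [ 0.5 -0.1 -0.2] j [ 0.87 -0.   -0.29 -0.   -1.28 -0.98]
463 ((462.2875671386719, 371.740234375), (148.42349243164062, 43.17094421386719), 3.4646551609039307)
lid scene ((544.408935546875, -72.77227020263672), 30.929363250732422)
lid scene ((551.4230346679688, 72.1169662475586), 30.90252113342285)
```

```bash
python3 -c "
from plant import ctrl
print(ctrl.hand_in())"
```

```text
the job is handed in; nothing more can be done
None
```

I carried out every step in the required order and handed the job in at about 45 s. No verdict was reported.

**What I did**
- **Scanner:** I held it on the label for about 2.5 s. My estimate of the label in the window frame was x 90, y -3, z -1 mm. I then laid it back in the cradle.
- **Carousel:** I turned it by its hub about 46° clockwise.
- **Pots:** Only two were on the pad. I placed them in the +y and -y pockets.
- **Timer:** I turned the knob about 115° clockwise, to its long mark.

**Last checks**
- **Scanner:** After release, its body was within about 2 mm of where it started, at 4.4° (its starting heading).
- **Carousel:** The mark reads 39.7–40.8° against the arrow at about 39.5–40°.
- **Timer:** The white line reads 83.9° against the long mark at 84.7°.
- **Pots:** Both lids are level at 145 mm. The -y pot is about 1–2 mm from its pocket centre.
- **Bystanders:** The bottle, carton and pen cup look unmoved, by eye only.

**What disagreed**
- **Fingertips:** They end about 28 mm short of the reported TCP, so my first grasp closed on air above the scanner. I corrected for that in every later grasp.
- **+y pot:** Its lid later read about 4–5 mm off where it first sat, though it was still upright in its pocket. The cause is unclear. It may have been the announced knock.

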